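# Refit the beater and bayonet lid of a sample mill

## Task

The sample mill on the bench has been washed: take the four-armed beater from the sloping drying rack and fit it in the coupling on the floor of the mill's chamber, feeling for the angle at which its cross foot drops fully home between the dogs. Then put the lid on with its two lugs going down through the gaps in the chamber's rim, and lock it with a quarter turn clockwise (seen from above) until it stops. Leave the two-armed beater on the rack and do not disturb the other things on the bench.

Things in the scene. Friction and masses are not known exactly. Their poses are not given: they have to be found in the camera images.
- mill: Sample mill, fixed: grey housing 150 x 140 mm (x, y), top 68 mm up, with a round open steel chamber on it (inside radius 50, outside 56, rim 108 mm up). Origin: centre of the underside, on the chamber's axis; x points away from the control panel, z up.
- coupling_top (a point): Point on the chamber's axis, 81 mm up (turns with the mill, not with the coupling): the tops of the drive coupling's four square dogs (within radius 22). Between them two crossing slots, 11.5 mm wide, 10 deep. The coupling's angle about z is NOT reported: any, repeats every 90 degrees, to be felt for. The geared motor holds it: about 0.2 N m turns it.
- rim_center (a point): Point on the chamber's axis at rim height, 108 mm up, axes as the mill's. Under the rim two ledges, 5 mm thick, inner radius 43, leave two gaps for the lid's lugs, centred on the mill's +y and -y sides, each 39 degrees wide. Stops below the ledges allow only a clockwise turn (seen from above) of a quarter turn.
- beater_four_center (a point): Four-armed steel beater, 60 mm high, 0.1 to 0.21 kg. Point half-way up its axis; z points along the stem, away from the foot. Foot: cross of two bars 28 x 8 mm, 0 to 9 mm from the bottom; hub radius 18, to 15 mm; arms to radius 30, 13 to 20 mm, along its x and y, right above the foot's bars. Home: this point 21 mm above coupling_top; foot only standing on the dogs: 30 mm (lid cannot close).
- beater_four_stem (a point): Point in the four-armed beater's stem, 42 mm above its bottom, axes as above: hexagonal stem 16 mm across flats, from 20 to 60 mm; flats face its +-y and 60 degrees either side. At the start it stands in one of the rack's two places, stem tilted 35 degrees from vertical towards the robot, hub on the plate, foot through a square hole.
- beater_two_center (a point): The other beater, alike but with only two arms (along its x); stands in the rack's other place and must stay there. Point half-way up (30 mm) its axis.
- rack: Drying rack with drip tray, fixed, 220 mm wide (y), 130 deep (x), 87 high: white plate 200 x 100 mm sloping 35 degrees, low edge at its -x side (towards the robot), two places 90 mm apart along y. Origin: on the bench under the plate's centre.
- lid_center (a point): Mill lid, clear plastic, 70 mm high, 0.15 to 0.31 kg, standing right way up on the bench. Point half-way up (35 mm) its axis, z up. Skirt radius 41, 0 to 12 mm from the bottom (2 mm play to the ledges); grey flange radius 56, 12 to 19 mm, which comes to lie on the rim; clear dome to 45 mm. Lid down on the rim: this point 23 mm above rim_center.
- lid_lugs (a point): Point on the lid's axis at the height of its two lugs (3 mm above its bottom), axes as the lid's: lugs 18 mm wide, 5 high, reach out to radius 48 on the lid's +x and -x sides, below the white marks on the flange. They go down with lid x along mill y (either way round, 7 degrees of play); locked, lid x lies along mill x, 2 degrees before the stops.
- lid_handle (a point): Middle of the lid's black bar handle, 57 mm above the lid's bottom: 62 mm long along lid x, 14 thick along lid y, from 45 to 70 mm.
- reagent_bottle: Small white reagent bottle, 43 mm wide, 81 mm high, behind the work; origin at its underside. Bystander.
- timer: Flat white bench timer, 66 x 62 x 18 mm, before the mill; origin at its underside. Bystander.
- label_tape: Roll of label tape, 61 mm across, 13 mm high, lying flat; origin at its underside. Bystander.
Not all that is in view belongs to the job. What is shaped like the part that bears beater_four_center but blue is not meant.

How it is judged (in metres and radians):
On the way:
1. the four-armed beater is fully home in the coupling (z of beater_four_center in the frame of mill below 0.1045 m and horizontal distance between beater_four_center and mill below 0.004 m and angle between beater_four_center's own z axis and vertical below 0.1 rad), for 0.2 s.
At the end, for the whole second after the job is handed in: The four-armed beater is home in the coupling (within 2.5 mm of its full depth, 4 mm of the axis, upright within 6 degrees); the lid lies on the rim (within 2.5 mm of its height, 5 mm of the axis, 3.5 degrees of level) and its lug axis is within 12 degrees of the mill's x axis, locked (all of step 1 and z of lid_center in the frame of mill between 0.127 and 0.1335 m and horizontal distance between lid_center and mill below 0.005 m and angle between lid_center's own z axis and vertical below 0.06 rad and angle between the x axis of lid_center and the x axis of mill, either way round below 0.21 rad); the robot touches nothing.
It fails at once if the two-armed beater is moved more than 25 mm (distance of beater_two_center from where it was at the start of the episode above 0.025 m).
It fails at once if the reagent bottle is moved more than 25 mm (distance of reagent_bottle from where it was at the start of the episode above 0.025 m).
It fails at once if the timer is moved more than 25 mm (distance of timer from where it was at the start of the episode above 0.025 m).
It fails at once if the label tape is moved more than 25 mm (distance of label_tape from where it was at the start of the episode above 0.025 m).
It also fails if it takes over 61 s, if anything falls off the work surface, if the arm or the gripper's body presses on something with over 40 N, if the wrist force passes 120 N, or if a joint passes its speed limit or range.

## Robot

A 6-joint arm with a two-finger parallel gripper is mounted at the origin on a cart in front of the work surface, level with it; the furniture and walls round the work are solid. World frame = base frame: x ahead of the robot, y to its left, z up, the work surface at z = 0. Lengths are in mm, angles in rad, forces in N, time in s.
With the tool pointing down it reaches from about 300 to 750 mm from the base axis. Payload 8.5 kg.
Tool frame: the origin (TCP) lies at the very end of the fingers, on their centre line; the grasp point (between the pads) lies 19 mm behind it; z points along the fingers, y is the direction in which the jaws open and shut (so a half turn about z gives the same grasp; the last joint's range is limited). The gripper opens to 85 mm and grips with 20 to 120 N. Pads are 22 mm wide; open, the fingers measure 114 mm over their backs; the gripper's body (76 mm by 85 mm) begins 54 mm behind the grasp point. The pads swing forward as they close: fully open they stand 13 mm farther back than shut.
Start: joints at [-1.356, 0.381, 1.297, -0, 1.464, -0.215], TCP at [229.171, -499.961, 231.322] pointing down, gripper open.
Joint ranges: [-3.11, 3.11], [-0.89, 2.33], [0.22, 2.48], [-1.42, 4.56], [0.17, 2.85], [-2.88, 2.88]. Speed limits (rad/s): [2.39, 2.39, 3.14, 3.14, 3.14, 3.14].

## Interface

Orientations are given as a unit quaternion [w, x, y, z].
In Python, from bench import manip, vision, models gives the robot as it stands. The module is installed in compiled form; this text tells all that it offers.
- The arm moves only by the tool carry_out, never from a script. Its argument "moves" is a list of rows, each a list of 5 numbers: the shift along the tool's x, y, z in m, then the turn about the tool's z in degrees, then the closure, from 0 (fully open) to 1 (shut). In form: [[x, y, z, yaw, hand], ...]. A call has 1 to 10 rows; each row is the pose to reach, as a shift and turn from the pose commanded when the call began, along the tool's axes at that moment; what a row does not reach only later rows make up. A row lasts 1/10 s, in which the tool goes at most 50 mm and 8.59 degrees, less where a joint would pass 70% of its speed; a pose out of reach is approached as far as the arm can. A call with a gripper value outside its range is refused whole. The fingers move at their own pace and stop on an object; "force" is the grip in N (left out, the last holds). Time passes only in rows, so rows that repeat a pose let the fingers close. It gives the time, the measured TCP pose, the force and the opening at its end, in the units of the state.
- manip.get_state(): the state, without advancing time (a new reading comes with each control period).
- vision.read_camera(name): name is "scene" or "top" or "wrist"; returns a dict with "pixels" (480x640x3 uint8, red, green, blue), "K" (3x3 intrinsics, pixels), "eye" and "attitude" of the camera in the world. Camera axes: x right, y down, z forward; pixel columns grow to the right and rows downward; lengths in mm; the calibration is good to about 2 mm. The wrist camera is an equidistant fisheye: a pixel r from the principal point sees the ray r / f radians off the axis. A picture is of the moment at which its call begins. There is no depth.
- manip.close_job(): hands the job in, once; it reports no verdict.
Trained networks look in a picture, given as the dict that the camera call returned (one of the last four; its "shot" number tells which), for a name from the list of things; names that differ only in an ending like _2 or _b are one class to them, and where a whole thing is asked for, a point or a joint stands for the part that bears it (a point fixed in the world has none). Each returns a list of dicts, best first, with "confidence" (0 to 1); they miss things now and then, are a little off and sometimes report something else, mostly with a low value. They report only what shows in the picture. A call takes as long as a camera call. They do not tell look-alikes from the thing itself.
- models.search_frame(picture, label): "extent" ([centre column, centre row, width, height] in pixels, round what is visible of it).
The state is a dict: "t": time; "joint_positions": joint angles; "qvel": joint speeds; "joint_torque": joint torques, N m; "tool_pos": TCP position; "eef_rot": TCP orientation; "contact_force": force on the tool from outside, world axes, zero at the start; "ft_torque": the same for the moment, N m; "grip_width": finger opening in mm.
Only numpy, scipy, OpenCV 4.12 (cv2) and the standard library are available. Lean on these libraries where they do the work, as an engineer would, in place of code of your own. Each camera call takes 0.05 s, during which the arm holds its last target.

## Working session

There is one attempt and no reset: what is moved stays moved. The work goes in short steps, Python scripts to look and compute and a tool call to move; the robot and the scene stay as the last step left them, time stands still between calls to the robot, and variables do not carry over. Pictures are saved under pics/ and viewed, and the job is handed in when it is done.

Besides the shell and the picture viewer there is one more tool, called after ">>>" by a JSON object that holds its "name" and its "arguments". carry_out: Moves the arm, as the interface text tells. Its arguments: {"type":"object","properties":{"moves":{"type":"array","items":{"type":"array","items":{"type":"number"}}},"force":{"type":"number"}},"required":["moves"]}

```bash
mkdir -p pics; ls; cat > h.py <<'E'
import numpy as np, cv2
from bench import manip, vision, models
E
python3 - <<'E'
from h import *
s=manip.get_state(); print(s)
for n in ["scene","top","wrist"]:
    p=vision.read_camera(n)
    print(n,p["K"],p["eye"],p["attitude"],p["shot"],p.keys())
    cv2.imwrite(f"pics/{n}0.png",p["pixels"][:,:,::-1])
    np.savez(f"{n}0.npz",**{k:np.array(v) for k,v in p.items()})
    for l in ["mill","coupling_top","rim_center","beater_four_center","beater_two_center","rack","lid_center","lid_handle","reagent_bottle","timer","label_tape"]:
        try: print(n,l,[(np.round(d["extent"]).tolist(),round(d["confidence"],2)) for d in models.search_frame(p,l)][:4])
        except Exception as e: print(l,e)
print(manip.get_state()["t"])
E
```

```text
pics
{'t': 0.0, 'joint_positions': array([-1.35628115e+00,  3.81201150e-01,  1.29825597e+00, -3.08711952e-05,
        1.46361376e+00, -2.15300952e-01]), 'qvel': array([ 4.55832923e-04, -5.22677092e-04, -3.24547442e-03,  1.08604566e-03,
       -2.67625685e-04,  6.80716263e-05]), 'joint_torque': array([ 1.44205274e-03, -4.48461127e+01, -2.31281215e+01, -1.43875764e-04,
        4.73512613e-03,  6.85995175e-06]), 'tool_pos': array([ 229.11249887, -499.68153017,  230.71063362]), 'eef_rot': array([-7.39118848e-04,  9.76995382e-01,  2.13259176e-01, -1.50554064e-05]), 'contact_force': array([0.20148108, 0.34957138, 0.36872736]), 'ft_torque': array([-0.01460628, -0.02344418, -0.01957978]), 'grip_width': 85.62276643103579}
scene [[530.16068473   0.         315.36798626]
 [  0.         530.16068473 231.13549622]
 [  0.           0.           1.        ]] [ -95.97653295 1163.81701862  707.24026776] [ 0.13936113 -0.27004217  0.83355044 -0.461356  ] 1 dict_keys(['pixels', 'K', 'eye', 'attitude', 'shot'])
scene mill [([371.0, 172.0, 70.0, 56.0], 0.79)]
scene coupling_top [([373.0, 172.0, 67.0, 56.0
[... 1528 characters left out ...]
91.0, 248.0, 45.0, 46.0], 0.77)]
top reagent_bottle []
top timer [([450.0, 266.0, 36.0, 32.0], 0.71)]
top label_tape [([329.0, 279.0, 27.0, 27.0], 0.77), ([386.0, 189.0, 23.0, 22.0], 0.47)]
wrist [[371.64829954   0.         322.66411524]
 [  0.         371.64829954 245.11736132]
 [  0.           0.           1.        ]] [ 302.79932177 -466.60241594  373.63055006] [ 0.13382081  0.83119997 -0.5327307  -0.08600346] 3 dict_keys(['pixels', 'K', 'eye', 'attitude', 'shot'])
wrist mill []
wrist coupling_top []
wrist rim_center []
wrist beater_four_center []
wrist beater_two_center []
wrist rack []
wrist lid_center []
wrist lid_handle []
wrist reagent_bottle []
wrist timer []
wrist label_tape []
1.8
```

View pics/scene0.png

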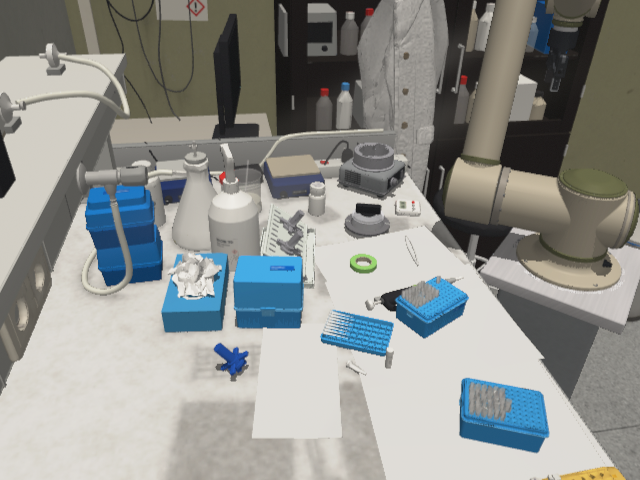

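View pics/top0.png

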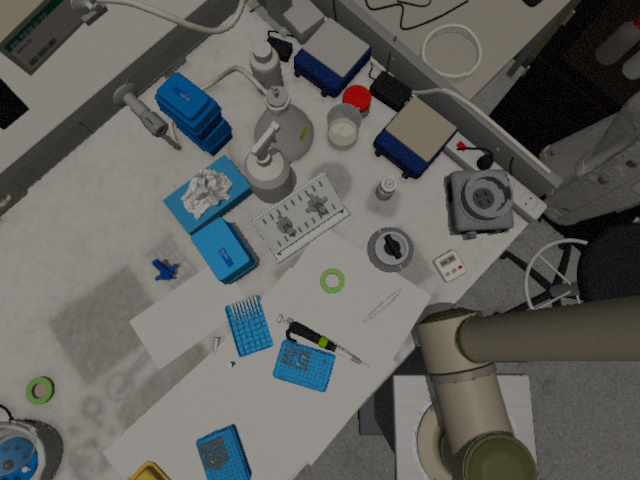

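```bash
python3 -c "
import cv2
a=cv2.imread('pics/top0.png')[150:310,230:530]
cv2.imwrite('pics/topc.png',cv2.resize(a,None,fx=2.66,fy=2.66,interpolation=cv2.INTER_CUBIC))
a=cv2.imread('pics/scene0.png')[130:300,240:440]
cv2.imwrite('pics/scenec.png',cv2.resize(a,None,fx=3.5,fy=3.5,interpolation=cv2.INTER_CUBIC))
"
```

```text
(no output)
```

View pics/topc.png

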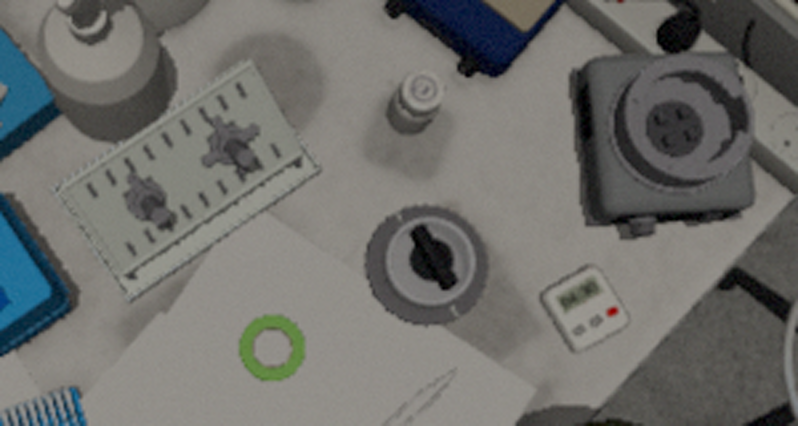

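View pics/scenec.png

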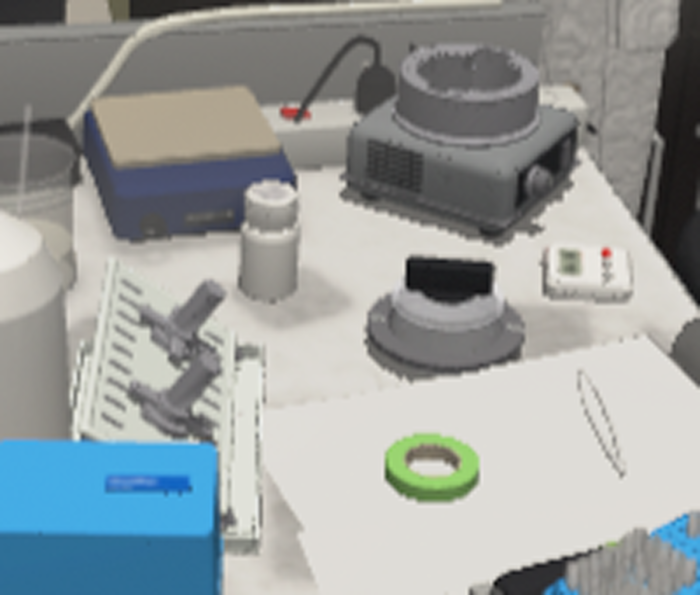

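View pics/wrist0.png

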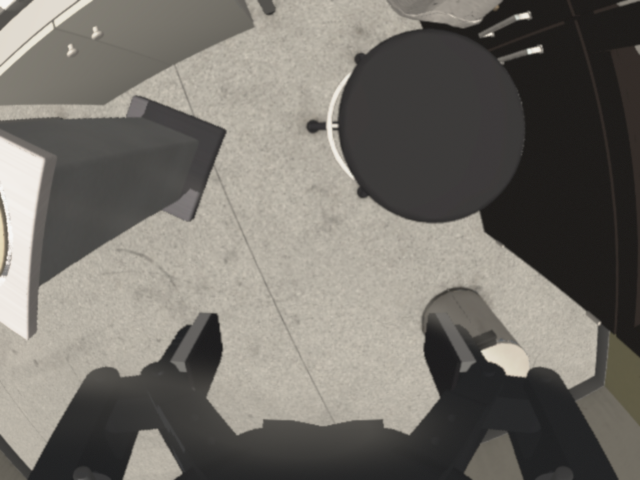

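```bash
cat >> h.py <<'E'
from scipy.spatial.transform import Rotation as R
def cam(p):
    q=np.asarray(p["attitude"]).ravel(); M=R.from_quat([q[1],q[2],q[3],q[0]]).as_matrix()
    return np.asarray(p["K"]),np.asarray(p["eye"]).ravel(),M
def load(n): return dict(np.load(n))
def ray(p,u,v,fish=False):
    K,e,M=cam(p); x=(u-K[0,2])/K[0,0]; y=(v-K[1,2])/K[1,1]
    if fish:
        t=np.hypot(x,y); d=np.array([np.sin(t)*x/max(t,1e-9),np.sin(t)*y/max(t,1e-9),np.cos(t)])
    else: d=np.array([x,y,1.])
    return e,M@d
def at_z(p,u,v,z,fish=False):
    e,d=ray(p,u,v,fish); return e+d*(z-e[2])/d[2]
def proj(p,X,fish=False):
    K,e,M=cam(p); c=(np.atleast_2d(X)-e)@M
    if fish:
        r=np.hypot(c[:,0],c[:,1]); t=np.arctan2(r,c[:,2]); s=t/np.maximum(r,1e-9); xy=c[:,:2]*s[:,None]
    else: xy=c[:,:2]/c[:,2:]
    return xy*[K[0,0],K[1,1]]+[K[0,2],K[1,2]]
E
python3 - <<'E'
from h import *
t=load("top0.npz")
for n,u,v,z in [("rim",486,197,108),("lid flange",389.5,249.5,19),("handle",391.5,246.5,70),("four",317,203,70),("two",287,226,70),("bottle",387,184,81),("timer",450,266,18),("tape",332,281,13),("blue",165,270,20)]:
    print(n,at_z(t,u,v,z).round(0))
# rack corners
for u,v in [(253,220),(324,175),(349,212),(280,258)]: print(at_z(t,u,v,50).round(0))
# camera axis check
w=load("wrist0.npz"); K,e,M=cam(w); print(M.round(2),e); print(proj(w,[[229,-500,231]],True))
import cv2
im=cv2.imread('pics/top0.png')[170:245,265:345]
cv2.imwrite('pics/c1.png',cv2.resize(im,None,fx=7,fy=7,interpolation=cv2.INTER_CUBIC))
im=cv2.imread('pics/scene0.png')[195:275,260:340]
cv2.imwrite('pics/c2.png',cv2.resize(im,None,fx=7,fy=7,interpolation=cv2.INTER_CUBIC))
E
```

```text
rim [551. -51. 108.]
lid flange [444. 160.  19.]
handle [443. 163.  70.]
four [549. 336.  70.]
two [493. 407.  70.]
bottle [591. 170.  81.]
timer [403.  15.  18.]
tape [369. 301.  13.]
blue [397. 705.  20.]
[513. 490.  50.]
[625. 319.  50.]
[531. 259.  50.]
[420. 424.  50.]
[[ 0.42 -0.86 -0.29]
 [-0.91 -0.4  -0.13]
 [-0.    0.31 -0.95]] [ 302.79932177 -466.60241594  373.63055006]
[[321.71322618 318.32950408]]
```

View pics/c1.png

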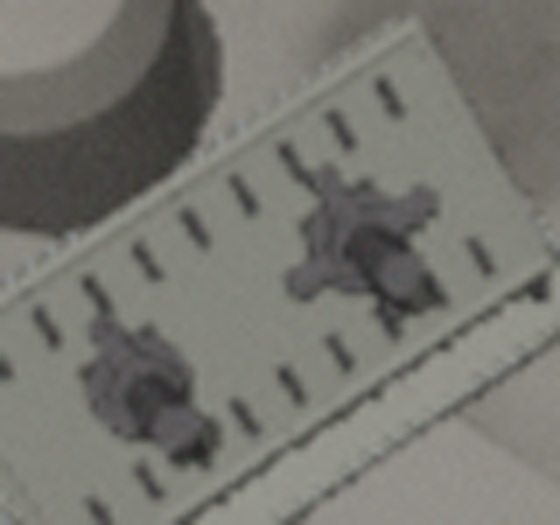

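View pics/c2.png

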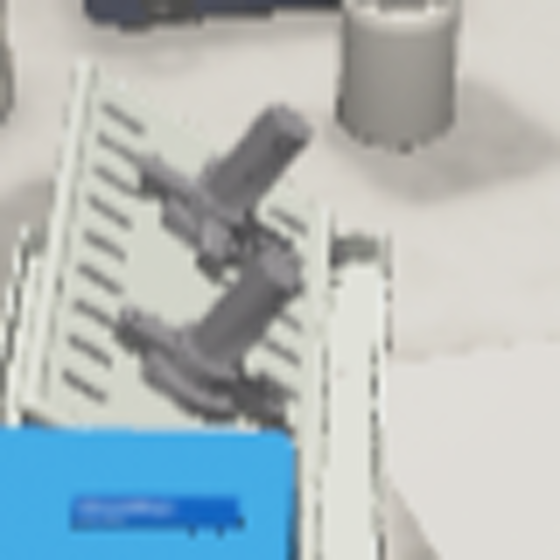

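Candidates: grey at top (317,203) in the rack, grey at (287,226) in the rack, and blue at (165,270). The crops show four arms on (317,203) and two arms lying along the slope on (287,226). So (317,203) is the one meant. I'll go past the mill first for a close wrist view.

>>> {"name": "carry_out", "arguments": {"moves": [[0.47,-0.28,0,0,0],[0.47,-0.28,0,0,0],[0.47,-0.28,0,0,0],[0.47,-0.28,0,0,0],[0.47,-0.28,0,0,0],[0.47,-0.28,0,0,0],[0.47,-0.28,0,0,0],[0.47,-0.28,0,0,0],[0.47,-0.28,0,0,0],[0.47,-0.28,0,0,0]]}}

```text
t: 2.8
tool_pos: [513.9, -86.4, 231.5]
eef_rot: [0.0, 0.977, 0.213, 0.0]
contact_force: [0.5, -1.4, -0.5]
grip_width: 85.4
```

>>> {"name": "carry_out", "arguments": {"moves": [[0.05,-0.015,0,0,0],[0.05,-0.015,0,0,0]]}}

```text
t: 3.0
tool_pos: [554.8, -50.1, 230.8]
eef_rot: [-0.0, 0.976, 0.216, 0.0]
contact_force: [-0.6, -0.6, -0.9]
grip_width: 85.6
```

```bash
cat >> h.py <<'E'
def snap(name,tag,quiet=False):
    p=vision.read_camera(name); cv2.imwrite(f"pics/{tag}.png",p["pixels"][:,:,::-1])
    np.savez(f"{tag}.npz",**{k:np.array(v) for k,v in p.items()}); return p
E
python3 - <<'E'
from h import *
p=snap("wrist","w1"); s=manip.get_state(); print(s["t"],s["tool_pos"].round(1),cam(p)[1].round(1))
E
```

```text
3.05 [553.5 -51.8 230.8] [628.1 -16.5 373.2]
```

View pics/w1.png

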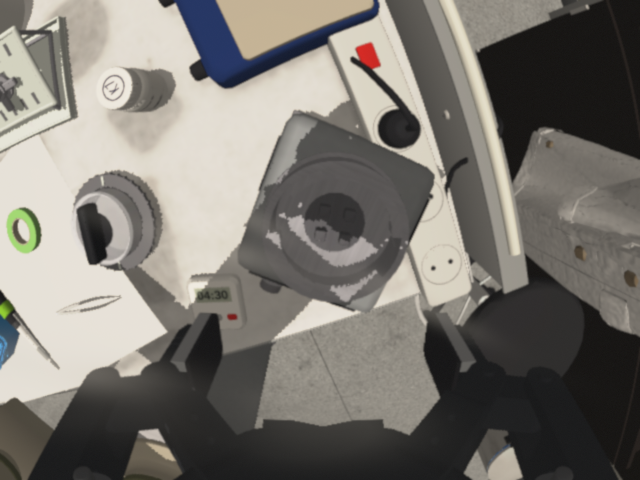

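```bash
cat >> h.py <<'E'
def ortho(p,cx,cy,z,half,scale,fish=True,gain=1.0,out=None):
    n=int(2*half*scale); xs=cx+half-np.arange(n)/scale; ys=cy+half-np.arange(n)/scale
    # rows: x decreasing downward (up = +x), cols: y decreasing rightwards (left=+y)
    Y,X=np.meshgrid(ys,xs); P=np.stack([X.ravel(),Y.ravel(),np.full(X.size,float(z))],1)
    uv=proj(p,P,fish).astype(np.float32).reshape(n,n,2)
    im=cv2.remap(np.asarray(p["pixels"])[:,:,::-1].copy(),uv[...,0],uv[...,1],cv2.INTER_CUBIC)
    im=np.clip(im.astype(float)*gain,0,255).astype(np.uint8)
    for k in range(-int(half//20)*20,int(half//20)*20+1,20):
        a=int((half-k)*scale)
        cv2.line(im,(a,0),(a,5),(0,0,255),1); cv2.line(im,(0,a),(5,a),(0,0,255),1)
    if out: cv2.imwrite(out,im)
    return im
E
python3 - <<'E'
from h import *
p=load("w1.npz")
a=ortho(p,551,-51,81,35,5.5,gain=3)
b=ortho(p,551,-51,108,70,2.75,gain=2)
c=ortho(p,551,-51,68,110,1.75,gain=1.5)
cv2.imwrite("pics/o1.png",np.hstack([a,b]))
cv2.imwrite("pics/o2.png",c)
E
```

```text
(no output)
```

View pics/o1.png

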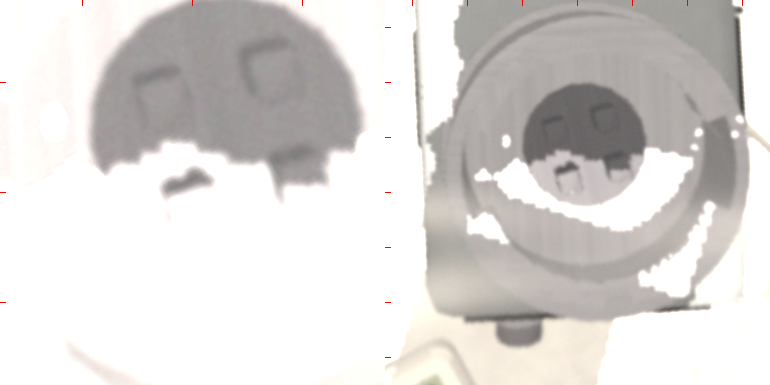

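View pics/o2.png

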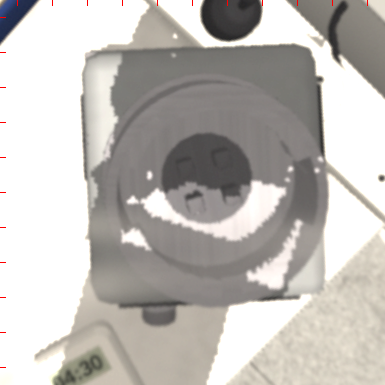

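```bash
cat > ov.py <<'E'
from h import *
def draw(p,fish,lines,crop,sc,out,gamma=0.6):
    im=np.asarray(p["pixels"])[:,:,::-1]; x0,y0,x1,y1=crop
    im=cv2.resize(im[y0:y1,x0:x1],None,fx=sc,fy=sc,interpolation=cv2.INTER_CUBIC)
    im=(255*(im/255.)**gamma).astype(np.uint8)
    for P,c in lines:
        uv=((proj(p,P,fish)-[x0,y0]+0.5)*sc).astype(int)
        cv2.polylines(im,[uv.reshape(-1,1,2)],False,c,1,cv2.LINE_AA)
    cv2.imwrite(out,im)
def circ(c,r,z): 
    t=np.linspace(0,2*np.pi,73); return np.stack([c[0]+r*np.cos(t),c[1]+r*np.sin(t),0*t+z],1)
def poly(c,yaw,pts,z):
    a=np.radians(yaw); Rm=np.array([[np.cos(a),-np.sin(a)],[np.sin(a),np.cos(a)]])
    q=np.array(pts,float)@Rm.T; return np.column_stack([q[:,0]+c[0],q[:,1]+c[1],np.full(len(q),float(z))])
def rect(c,yaw,hx,hy,z): return poly(c,yaw,[(hx,hy),(-hx,hy),(-hx,-hy),(hx,-hy),(hx,hy)],z)
def dogs(c,yaw,z):
    return [poly(c,yaw,[(s*5.75,t*20),(s*5.75,t*5.75),(s*20,t*5.75)],z) for s in (1,-1) for t in (1,-1)]
E
python3 - <<'E'
from ov import *
p=load("w1.npz"); c=(561,-59); G=(0,255,0);Rd=(0,0,255)
L=[(circ(c,56,108),G),(circ(c,50,108),G),(circ(c,22,81),Rd),(rect(c,3,75,70,68),(255,255,0))]+[(d,Rd) for d in dogs(c,15,81)]
draw(p,True,L,(230,100,450,320),3.6,"pics/v1.png")
E
```

```text
(no output)
```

View pics/v1.png

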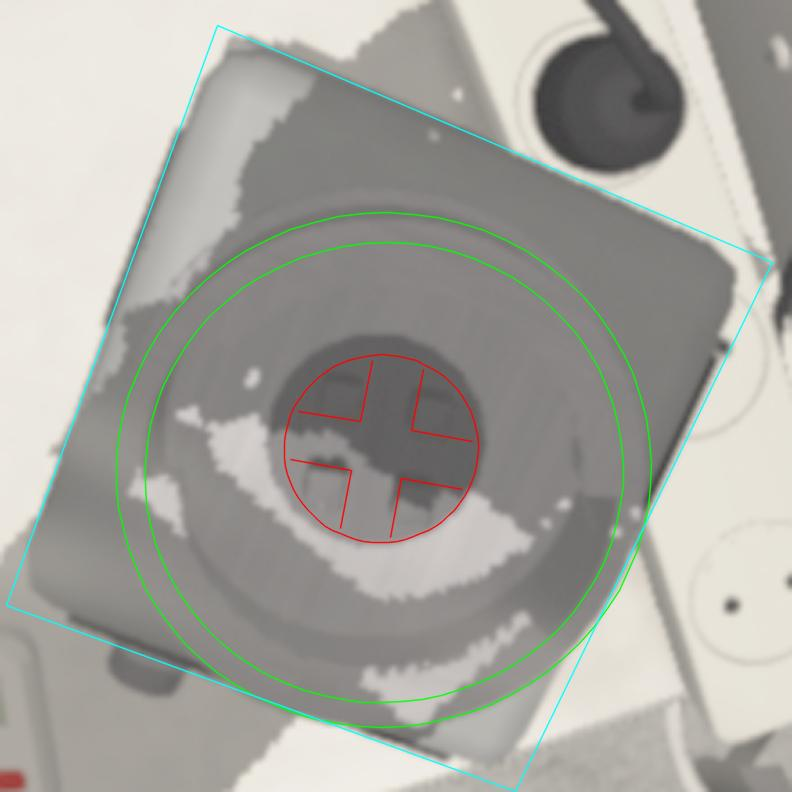

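```bash
python3 - <<'E'
from ov import *
p=load("w1.npz"); c=(565,-58); G=(0,255,0);Rd=(0,0,255)
L=[(circ(c,56,108),G),(circ(c,50,108),G),(rect(c,3,75,70,68),(255,255,0))]
draw(p,True,L,(230,100,450,320),3.6,"pics/v1.png")
im=p["pixels"][180:265,290:380,1].copy()
im=cv2.createCLAHE(4,(3,3)).apply(cv2.resize(im,None,fx=8,fy=8,interpolation=cv2.INTER_CUBIC))
cv2.imwrite("pics/v2.png",im)
E
```

```text
(no output)
```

View pics/v1.png

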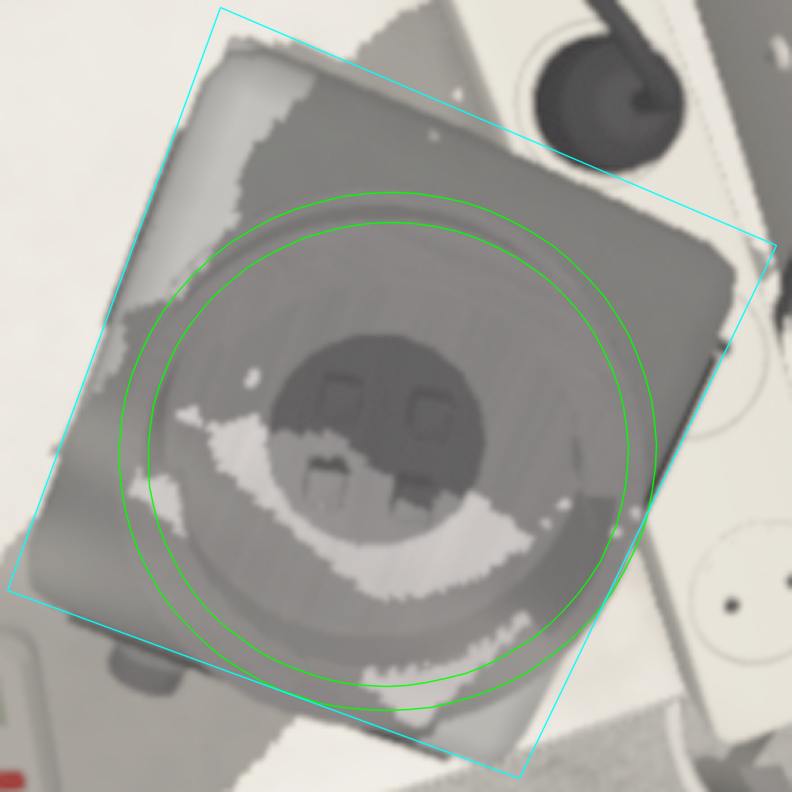

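View pics/v2.png

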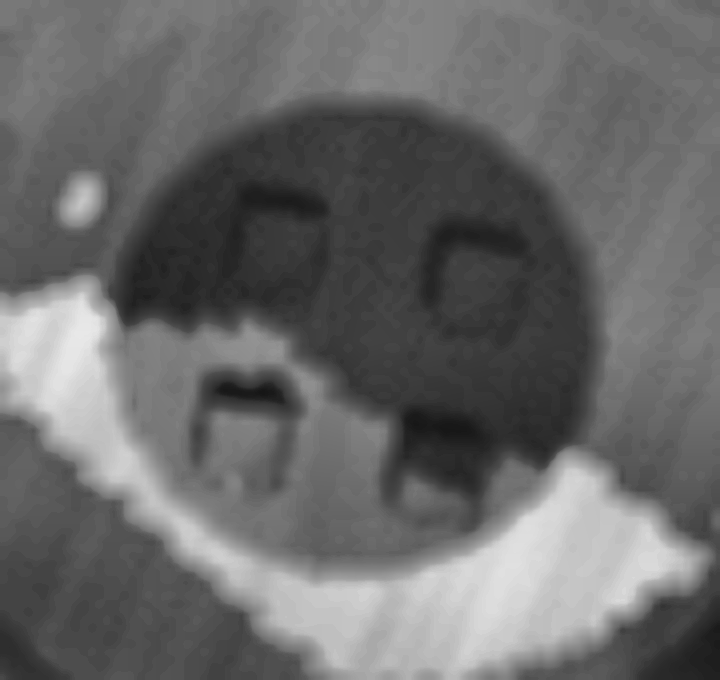

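```bash
python3 - <<'E'
from ov import *
p=load("w1.npz")
D=[(283,258),(481,290),(246,447),(437,483)]
W=np.array([at_z(p,290+(u+.5)/8-.5,180+(v+.5)/8-.5,81,True)[:2] for u,v in D]); print(W.round(1),W.mean(0).round(1))
for a,b in [(0,1),(2,3),(2,0),(3,1)]:
    d=W[b]-W[a]; print(np.degrees(np.arctan2(d[1],d[0])).round(1),np.linalg.norm(d).round(1))
c=W.mean(0); G=(0,255,0);Rd=(0,0,255)
for k,(x,y) in enumerate([(561.5,-58),(563,-58)]):
  c=(x,y)
  L=[(circ(c,56,108),G),(circ(c,50,108),G),(circ(c,56,68),Rd),(rect(c,2,75,70,68),(255,255,0)),(rect(c,2,75,70,0),(255,255,0))]
  draw(p,True,L,(230,100,450,320),3.6,f"pics/v{3+k}.png",.45)
E
```

```text
[[567.1 -46.7]
 [572.6 -66.3]
 [547.4 -51.7]
 [552.2 -71.2]] [559.8 -59. ]
-74.3 20.3
-76.1 20.1
14.3 20.3
13.6 20.9
```

View pics/v4.png

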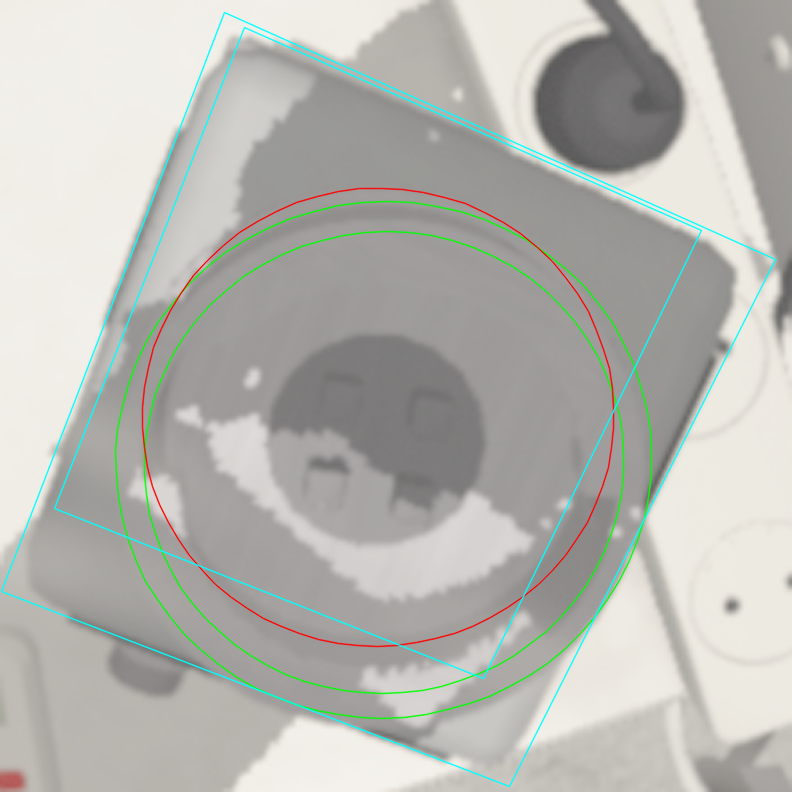

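>>> {"name": "carry_out", "arguments": {"moves": [[0.154,-0.355,0,-8,0],[0.154,-0.355,0,-8,0],[0.154,-0.355,0,-8,0],[0.154,-0.355,0,-8,0],[0.154,-0.355,0,-8,0],[0.154,-0.355,0,-8,0],[0.154,-0.355,0,-8,0],[0.154,-0.355,0,-8,0],[0.154,-0.355,0,-8,0],[0.154,-0.355,0,-8,0]]}}

```text
t: 4.05
tool_pos: [544.3, 332.3, 231.1]
eef_rot: [0.0, 0.96, 0.281, -0.0]
contact_force: [0.5, -0.6, 0.4]
grip_width: 85.4
```

```bash
python3 - <<'E'
from h import *
p=snap("wrist","w2"); s=manip.get_state(); print(s["t"],s["tool_pos"].round(1),s["eef_rot"].round(3))
print([(np.round(d["extent"]).tolist(),round(d["confidence"],2)) for d in models.search_frame(p,"beater_four_center")])
E
```

```text
4.1 [544.5 331.6 231.3] [ 0.    0.96  0.28 -0.  ]
[([319.0, 222.0, 75.0, 74.0], 0.67), ([7.0, 165.0, 14.0, 36.0], 0.5)]
```

View pics/w2.png

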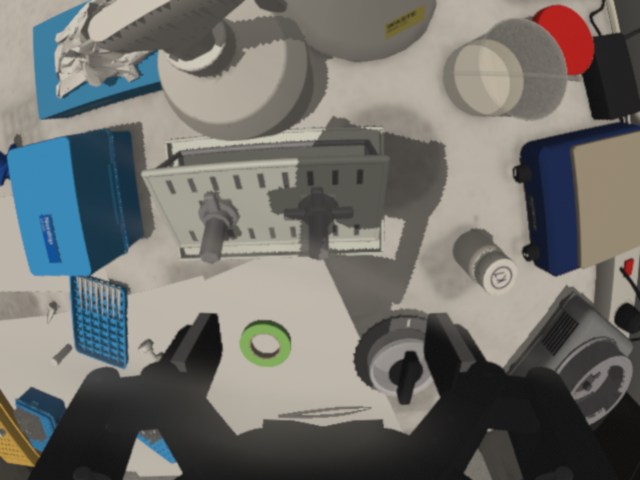

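```bash
cat > bt.py <<'E'
from ov import *
t35=np.radians(35)
def rackT(rx,ry,yaw):
    a=np.radians(yaw); xr=np.array([np.cos(a),np.sin(a),0]); yr=np.array([-np.sin(a),np.cos(a),0]); z=np.array([0,0,1.])
    sx=np.cos(t35)*xr+np.sin(t35)*z; n=-np.sin(t35)*xr+np.cos(t35)*z
    return np.array([rx,ry,0.]),xr,yr,sx,n
def beater_lines(o,ex,ey,ez,c,arms=(0,1,2,3)):
    # o = bottom
    f=lambda P:[o+p[0]*ex+p[1]*ey+p[2]*ez for p in P]
    L=[]
    for h in (20,60):
        r=8/np.cos(np.pi/6); a=np.radians(np.arange(0,361,60)); L.append((f([(r*np.cos(t),r*np.sin(t),h) for t in a]),c))
    for t in np.radians(np.arange(0,360,60)): L.append((f([(r*np.cos(t),r*np.sin(t),20),(r*np.cos(t),r*np.sin(t),60)]),c))
    for k in arms:
        t=k*np.pi/2; q=lambda x,y:(x*np.cos(t)-y*np.sin(t),x*np.sin(t)+y*np.cos(t))
        L.append((f([(*q(x,y),20) for x,y in [(8,4),(30,4),(30,-4),(8,-4)]]),c))
    return L
def rack_lines(rx,ry,yaw,h,c):
    O,xr,yr,sx,n=rackT(rx,ry,yaw); C=O+[0,0,h]
    L=[([C+a*50*sx+b*100*yr for a,b in [(1,1),(-1,1),(-1,-1),(1,-1),(1,1)]],c)]
    return L
E
cat > f1.py <<'E'
from bt import *
import sys
rx,ry,yaw,h=map(float,sys.argv[1:5])
p=load("w2.npz"); O,xr,yr,sx,n=rackT(rx,ry,yaw); C=O+[0,0,h]
L=rack_lines(rx,ry,yaw,h,(255,255,0))
for s,ar in((-45,(0,1,2,3)),(45,(0,2))): L+=beater_lines(C+s*yr-9*n,sx,yr,n,(0,0,255),ar)
draw(p,True,L,(130,110,400,280),2.95,"pics/f1.png",.5)
E
python3 f1.py 525 375 32.7 58
```

```text
(no output)
```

View pics/f1.png

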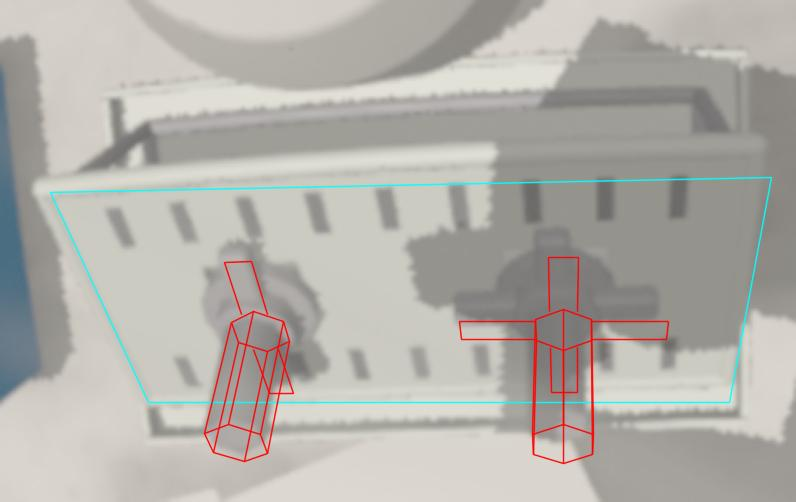

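```bash
python3 f1.py 530 377 34.7 57
```

```text
(no output)
```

View pics/f1.png

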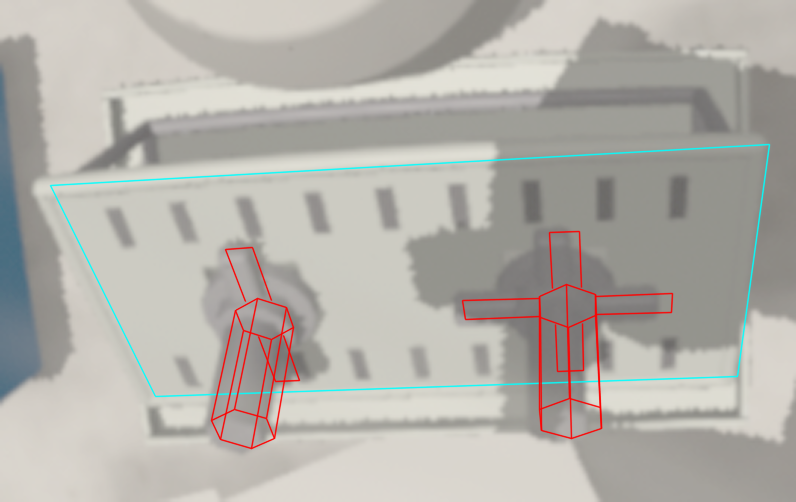

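```bash
python3 - <<'E'
from h import *
p=load("w2.npz")
im=p["pixels"][175:270,190:360,1]
im=cv2.createCLAHE(3,(4,4)).apply(cv2.resize(im,None,fx=4.7,fy=4.7,interpolation=cv2.INTER_CUBIC))
cv2.imwrite("pics/c3.png",im)
E
```

```text
(no output)
```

View pics/c3.png

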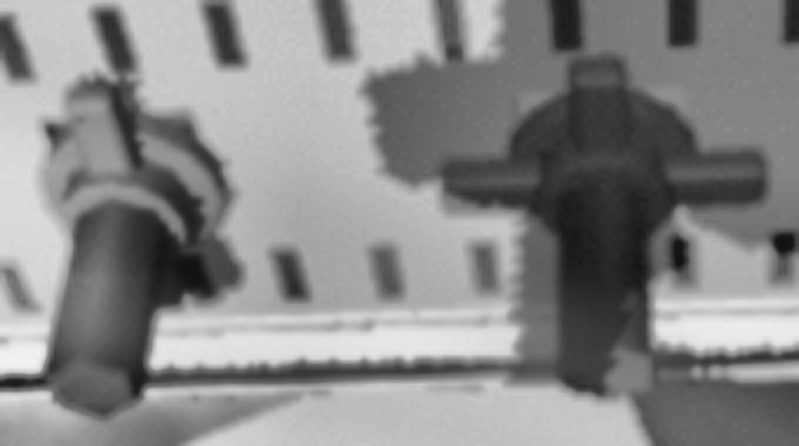

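```bash
cat > fit.py <<'E'
from bt import *
from scipy.optimize import least_squares
p=load("w2.npz")
px=lambda u,v:((u+.5)/4.7-.5+190,(v+.5)/4.7-.5+175)
obs=[(-45,(0,30,17),px(445,175)),(-45,(0,-30,17),px(768,173)),(-45,(30,0,18),px(597,60)),(-45,(-9.24,0,60),px(605,395)),
(-45,(4.6,8,60),px(561,350)),(-45,(4.6,-8,60),px(648,350)),
(45,(-9.24,0,60),px(97,415)),(45,(-4.6,8,60),px(55,400)),(45,(-4.6,-8,60),px(143,398)),(45,(30,0,18),px(83,82))]
w=np.array([1,1,1,1,[1,.0],[1,.0],1,1,1,1],dtype=object); w=[np.ones(2)*np.array(x) for x in w]
def model(q):
    O,xr,yr,sx,n=rackT(*q[:3]); C=O+[0,0,q[3]]
    return [C+s*yr+q[4]*sx-9*n+b[0]*sx+b[1]*yr+b[2]*n for s,b,_ in obs]
def res(q):
    uv=proj(p,np.array(model(q)),True); return ((uv-np.array([o[2] for o in obs]))*np.array(w)).ravel()
def res2(q): return np.r_[res(q),(q[3]-57)/3,q[4]/4]
r=least_squares(res2,[530,377,34.7,57,0]); print(r.x.round(2)); print(res(r.x).reshape(-1,2).round(1))
O,xr,yr,sx,n=rackT(*r.x[:3]); B=O+[0,0,r.x[3]]-45*yr+r.x[4]*sx-9*n
for h in (0,30,42,50,60): print(h,(B+h*n).round(1))
E
python3 fit.py
```

```text
[ 5.2769e+02  3.7951e+02  3.4620e+01  5.6640e+01 -3.6000e-01]
[[-1.1  1.1]
 [-0.  -0.8]
 [ 0.   0.1]
 [ 0.8  0.5]
 [-0.8  0. ]
 [ 1.3 -0. ]
 [ 1.  -0.8]
 [-0.5 -0.5]
 [-1.1 -0.5]
 [ 0.2  0.9]]
0 [557.3 345.2  49.1]
30 [543.1 335.5  73.6]
42 [537.4 331.6  83.5]
50 [533.7 329.   90. ]
60 [528.9 325.7  98.2]
```

```bash
python3 - <<'E'
from h import *
t=load("top0.npz"); s=load("scene0.npz"); w=load("w2.npz")
def tri(rs):
    A=np.zeros((3,3));b=np.zeros(3)
    for e,d in rs:
        d=d/np.linalg.norm(d);P=np.eye(3)-np.outer(d,d);A+=P;b+=P@e
    x=np.linalg.solve(A,b); return x.round(0),[np.linalg.norm((np.eye(3)-np.outer(d,d)/(d@d))@(x-e)).round(1) for e,d in rs]
print(tri([ray(t,264,157),ray(s,231,180)]))
print(tri([ray(t,264,157),ray(s,231,180),ray(w,185,50,True)]))
print("nozzle tip", tri([ray(t,284,127),ray(s,226,148)]))
cv2.imwrite("pics/c4.png",np.hstack([cv2.resize(t["pixels"][110:220,220:330,::-1],None,fx=3.6,fy=3.6,interpolation=cv2.INTER_CUBIC),cv2.resize(s["pixels"][140:250,180:290,::-1],None,fx=3.6,fy=3.6,interpolation=cv2.INTER_CUBIC)]))
E
```

```text
(array([617., 448., 199.]), [np.float64(1.5), np.float64(1.5)])
(array([614., 450., 202.]), [np.float64(3.3), np.float64(2.5), np.float64(2.8)])
nozzle tip (array([667., 404., 242.]), [np.float64(3.2), np.float64(3.2)])
```

View pics/c4.png

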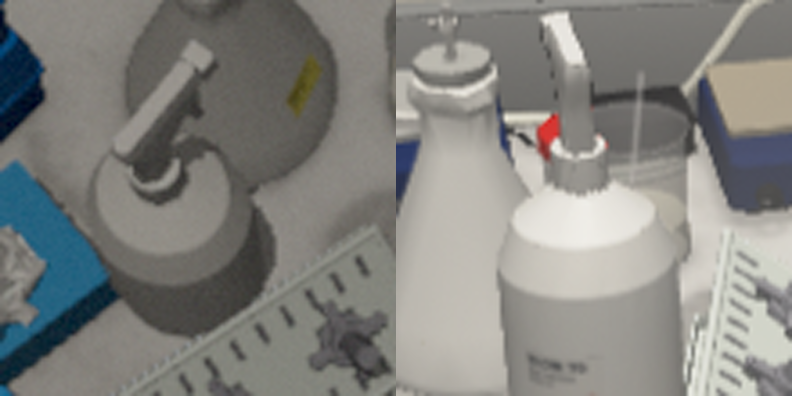

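The fit of the rack and beaters agrees to about 1 px, and the stem's flats face the rack's ±y. I'm descending to the stem.

>>> {"name": "carry_out", "arguments": {"moves": [[-0.009,-0.004,0.05,-2,0],[-0.009,-0.004,0.1,-2,0],[-0.009,-0.004,0.14,-2,0],[-0.009,-0.004,0.155,-2,0],[-0.009,-0.004,0.163,-2,0],[-0.009,-0.004,0.163,-2,0]], "force": 30}}

```text
t: 4.75
tool_pos: [534.9, 330.3, 68.2]
eef_rot: [0.0, 0.955, 0.297, -0.0]
contact_force: [1.0, -0.0, 1.3]
grip_width: 85.4
```

```bash
python3 - <<'E'
from h import *
p=snap("wrist","w3"); s=manip.get_state(); print(s["t"],s["tool_pos"].round(1),s["eef_rot"].round(3),s["contact_force"].round(1))
E
```

```text
4.8 [535.3 330.8  69.2] [-0.     0.955  0.297  0.001] [0.2 0.6 0.1]
```

View pics/w3.png

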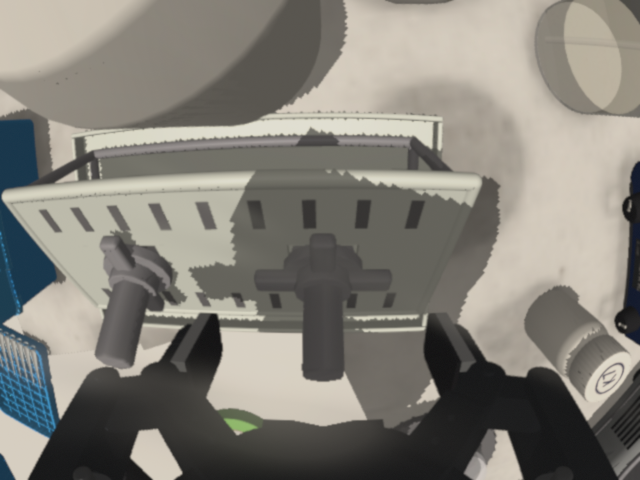

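The stem at px (322,340) sits midway between the pads (215 and 430). Closing now.

>>> {"name": "carry_out", "arguments": {"moves": [[0,0,0,0,1],[0,0,0,0,1],[0,0,0,0,1],[0,0,0,0,1],[0,0,0,0,1],[0,0,0,0,1],[0,0,0,0,1]], "force": 30}}

```text
t: 5.5
tool_pos: [534.6, 331.6, 68.6]
eef_rot: [-0.0, 0.955, 0.298, 0.0]
contact_force: [-0.3, -0.7, 3.0]
grip_width: 15.5
```

>>> {"name": "carry_out", "arguments": {"moves": [[-0.0057,0,-0.0082,0,1],[-0.0115,0,-0.0164,0,1],[-0.0172,0,-0.0246,0,1],[-0.023,0,-0.033,0,1],[-0.035,0,-0.06,0,1],[-0.04,0,-0.1,0,1],[-0.04,0,-0.13,0,1],[-0.04,0,-0.13,0,1]]}}

```text
t: 6.3
tool_pos: [502.6, 309.1, 203.4]
eef_rot: [-0.0, 0.955, 0.298, 0.004]
contact_force: [0.6, -0.7, -1.5]
grip_width: 15.0
```

```bash
python3 - <<'E'
from h import *
p=snap("wrist","w4"); s=manip.get_state(); print(s["t"],s["tool_pos"].round(1),s["eef_rot"].round(3),s["contact_force"].round(1),s["grip_width"])
q=snap("scene","s4")
im=q["pixels"][:,:,::-1][120:300,220:430]; cv2.imwrite("pics/s4c.png",cv2.resize(im,None,fx=3.3,fy=3.3,interpolation=cv2.INTER_CUBIC))
E
```

```text
6.35 [501.8 308.8 200.7] [-0.     0.955  0.298  0.002] [-0.2  0.7 -2.5] 15.605532842577949
```

View pics/w4.png

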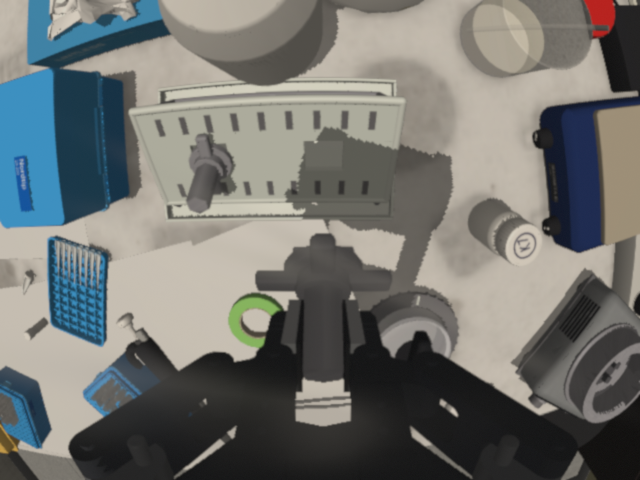

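View pics/s4c.png

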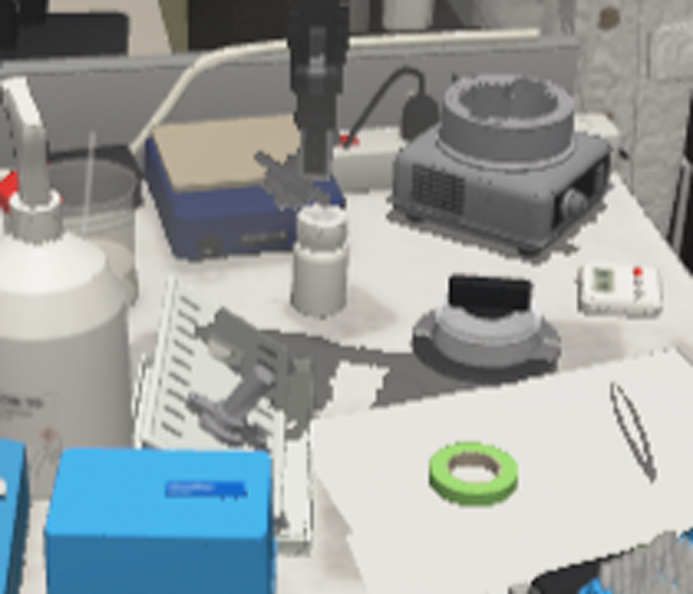

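>>> {"name": "carry_out", "arguments": {"moves": [[-0.255,0.301,0,20,1],[-0.255,0.301,0,20,1],[-0.255,0.301,0,20,1],[-0.255,0.301,0,20,1],[-0.255,0.301,0,20,1],[-0.255,0.301,0,20,1],[-0.255,0.301,0,20,1],[-0.255,0.301,0,20,1],[-0.255,0.301,0,20,1],[-0.255,0.301,0,20,1]]}}

```text
t: 7.4
tool_pos: [462.0, -84.2, 197.2]
eef_rot: [-0.001, 0.992, 0.126, -0.001]
contact_force: [-0.3, 1.3, -1.5]
grip_width: 15.2
```

```bash
python3 - <<'E'
from h import *
p=snap("wrist","w5"); s=manip.get_state(); print(s["t"],s["tool_pos"].round(1),s["eef_rot"].round(3),s["contact_force"].round(1),s["grip_width"])
from ov import *
c=(560,-59); G=(0,255,0)
L=[(circ(c,56,108),G),(circ(c,50,108),G),(rect(c,2,75,70,68),(255,255,0))]+[(d,(0,0,255)) for d in dogs(c,14.6,81)]
draw(p,True,L,(120,0,520,300),2,"pics/v5.png",.5)
E
```

```text
7.45 [462.3 -83.3 197.4] [-0.001  0.992  0.127 -0.001] [ 0.8 -0.1 -0.7] 15.620033202420633
```

View pics/v5.png

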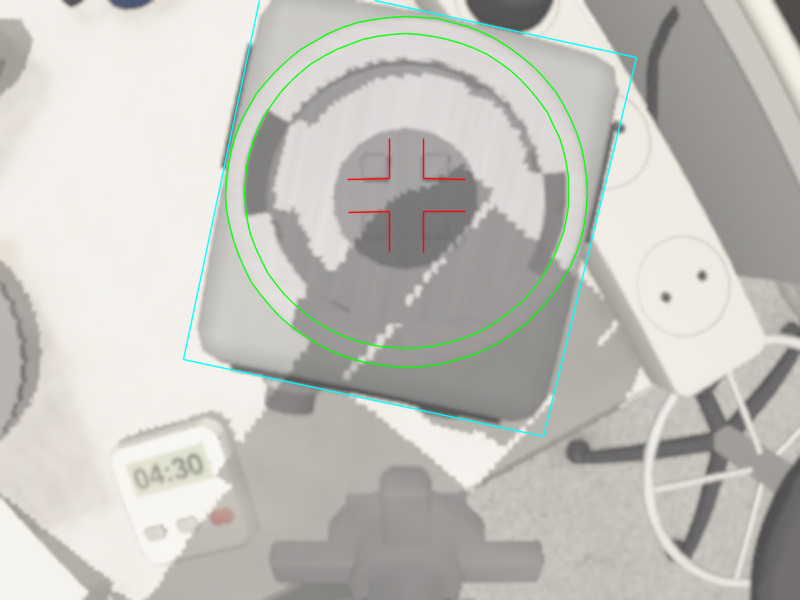

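```bash
python3 - <<'E'
from h import *
p=load("w5.npz")
im=p["pixels"][0:190,225:425,1]
im=cv2.createCLAHE(2,(4,4)).apply(cv2.resize(im,None,fx=4,fy=4,interpolation=cv2.INTER_CUBIC))
cv2.imwrite("pics/c5.png",im)
E
```

```text
(no output)
```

View pics/c5.png

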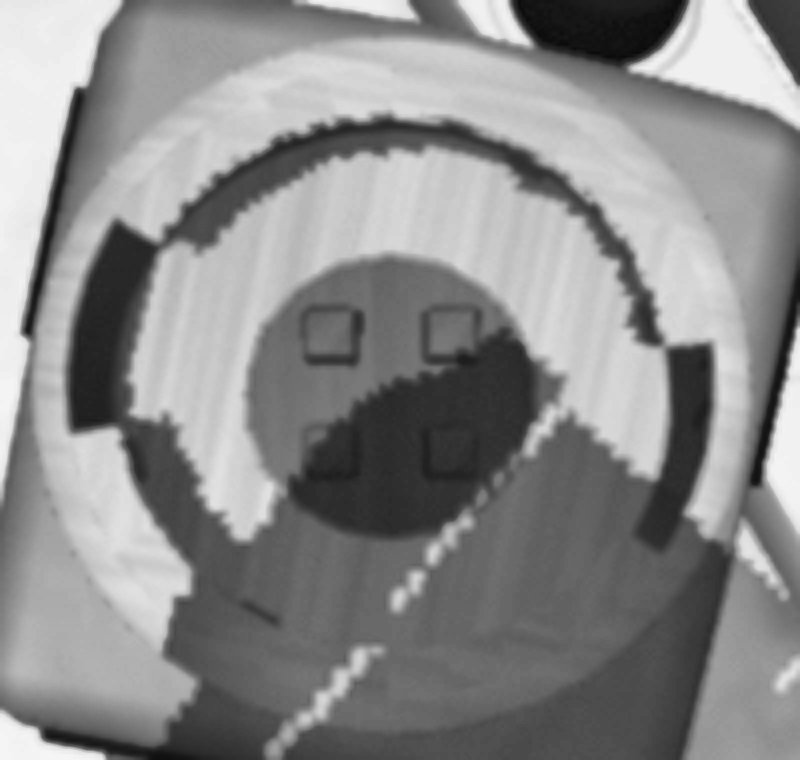

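```bash
python3 - <<'E'
from h import *
p=load("w5.npz")
f=lambda u,v,z:at_z(p,225+(u+.5)/4-.5,(v+.5)/4-.5,z,True)[:2]
O=np.array([f(*q,108) for q in [(33,390),(748,400),(390,38),(390,732),(120,180),(640,120)]])
# circle fit
A=np.c_[2*O,np.ones(len(O))]; s=np.linalg.lstsq(A,(O**2).sum(1),rcond=None)[0]; c=s[:2]; print("rim",c.round(1),np.sqrt(s[2]+c@c).round(1))
D=np.array([f(*q,81) for q in [(330,335),(451,333),(331,453),(451,450)]]); print("dogs",D.mean(0).round(1))
for a,b in [(0,1),(2,3),(2,0),(3,1)]:
    d=D[b]-D[a]; print(np.degrees(np.arctan2(d[1],d[0])).round(1),np.linalg.norm(d).round(1))
for nm,Q in (("L",[(118,222),(72,430),(158,245),(120,425)]),("R",[(712,345),(660,550),(665,348),(637,540)])):
    W=np.array([f(*q,108) for q in Q])-c
    print(nm,np.hypot(*W.T).round(1),np.degrees(np.arctan2(W[:,1],W[:,0])).round(1))
E
```

```text
rim [559.9 -59.7] 55.3
dogs [559.4 -58.7]
-74.5 20.5
-74.0 20.4
14.9 20.6
14.7 20.5
L [50.1 50.7 42.7 43.1] [ 73.2 112.3  73.5 113.1]
R [48.9 48.4 41.5 44.6] [ -67.6 -108.1  -67.5 -109.1]
```

>>> {"name": "carry_out", "arguments": {"moves": [[0,0.001,0.05,0,1],[0,0.001,0.08,0,1],[0,0.001,0.088,0,1],[0.002,0.001,0.088,0,1],[0.006,0.001,0.088,0,1],[0.008,0.001,0.087,0,1]]}}

```text
t: 8.05
tool_pos: [471.2, -82.5, 112.4]
eef_rot: [0.0, 0.992, 0.128, 0.0]
contact_force: [-3.8, -2.6, -4.0]
grip_width: 15.3
```

```bash
python3 - <<'E'
from h import *
p=snap("wrist","w6"); s=manip.get_state(); print(s["t"],s["tool_pos"].round(1),s["eef_rot"].round(3),s["contact_force"].round(1),s["grip_width"])
q=snap("scene","s6"); cv2.imwrite("pics/s6c.png",cv2.resize(q["pixels"][110:230,300:430,::-1],None,fx=5,fy=5,interpolation=cv2.INTER_CUBIC))
E
```

```text
8.1 [471.  -82.6 112.3] [ 0.     0.992  0.128 -0.   ] [-3.4 -1.6 -2.5] 15.483650396084732
```

View pics/w6.png

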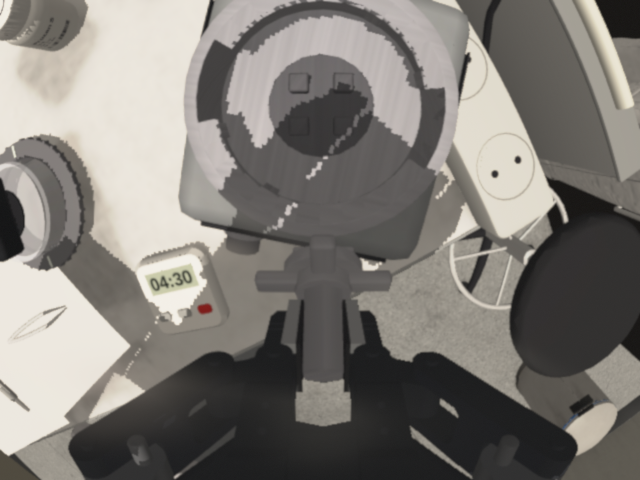

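View pics/s6c.png

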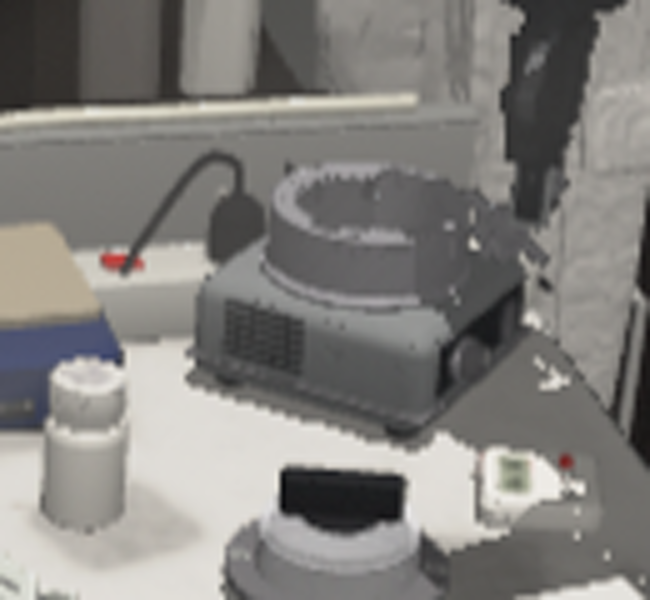

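>>> {"name": "carry_out", "arguments": {"moves": [[0.003,0,-0.001,0,1],[0.006,0,-0.002,0,1],[0.009,0,-0.005,0,1],[0.0115,0,-0.008,0,1],[0.0145,0,-0.0105,0,1],[0.0175,0,-0.013,0,1],[0.019,0,-0.013,0,1]]}}

```text
t: 8.85
tool_pos: [487.9, -77.9, 124.7]
eef_rot: [-0.0, 0.992, 0.127, -0.002]
contact_force: [-11.0, -1.6, 4.5]
grip_width: 15.3
```

```bash
python3 - <<'E'
from h import *
p=snap("wrist","w7"); s=manip.get_state(); print(s["t"],s["tool_pos"].round(1),s["eef_rot"].round(3),s["contact_force"].round(1),s["grip_width"])
q=snap("scene","s7"); cv2.imwrite("pics/s7c.png",cv2.resize(q["pixels"][110:230,300:430,::-1],None,fx=5,fy=5,interpolation=cv2.INTER_CUBIC))
E
```

```text
8.9 [487.9 -77.9 124.6] [-0.     0.992  0.127 -0.002] [-8.8 -2.4  1.9] 15.29602232614532
```

View pics/w7.png

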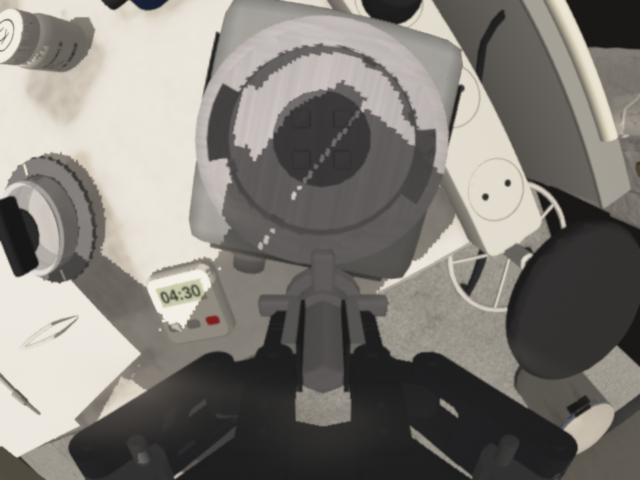

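View pics/s7c.png

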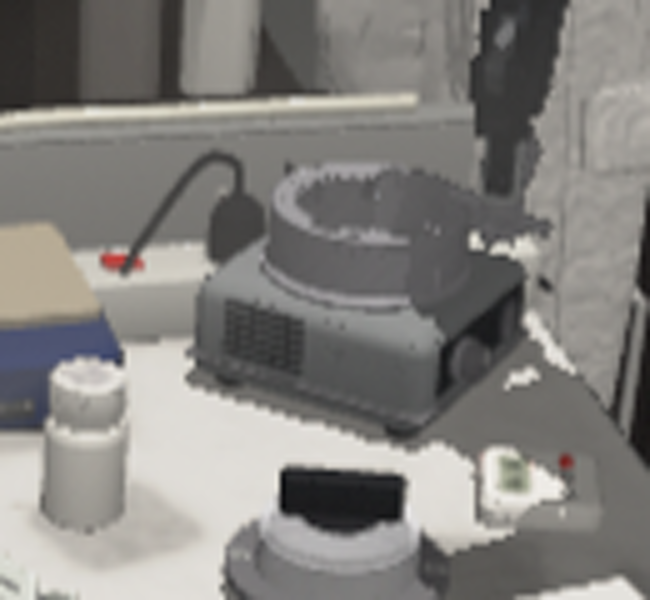

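```bash
cat > tl.py <<'E'
from bt import *
def blines(tcp,yaw,th,h,col,g=19):
    a=np.radians(yaw); xr=np.array([np.cos(a),np.sin(a),0]); yr=np.array([-np.sin(a),np.cos(a),0]); z=np.array([0,0,1.]); t=np.radians(th)
    ex=np.cos(t)*xr+np.sin(t)*z; ez=-np.sin(t)*xr+np.cos(t)*z
    return beater_lines(np.array(tcp)+[0,0,g]-h*ez,ex,yr,ez,col)
E
python3 - <<'E'
from tl import *
p=load("w7.npz")
draw(p,True,blines([487.9,-77.9,124.6],14.6,0,47,(0,0,255))+blines([487.9,-77.9,124.6],14.6,10,47,(0,255,0)),(240,230,400,400),4,"pics/v7.png",.5)
E
```

```text
(no output)
```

View pics/v7.png

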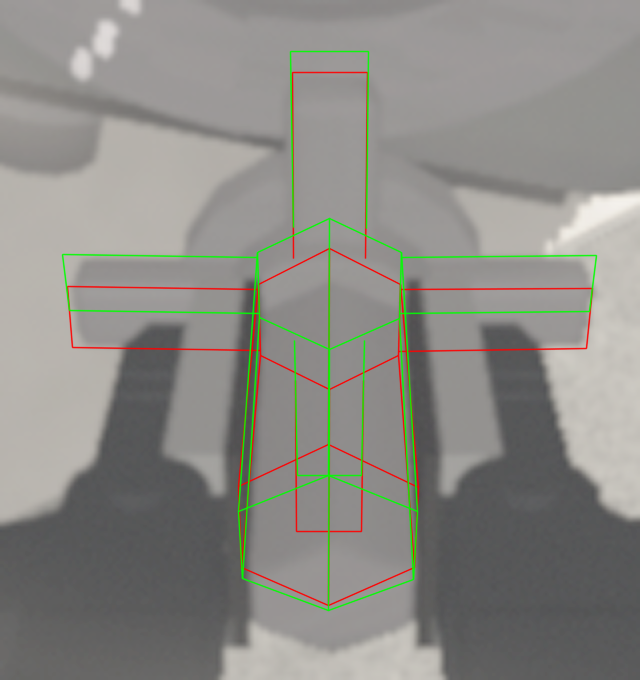

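```bash
python3 - <<'E'
from tl import *
from scipy.optimize import least_squares
def feat(p,tcp,yaw,th,h,g,dx):
    a=np.radians(yaw); xr=np.array([np.cos(a),np.sin(a),0]); yr=np.array([-np.sin(a),np.cos(a),0]); z=np.array([0,0,1.]); t=np.radians(th)
    ex=np.cos(t)*xr+np.sin(t)*z; ez=-np.sin(t)*xr+np.cos(t)*z; o=np.array(tcp)+[0,0,g]+dx*xr-h*ez
    B=[(-4,30,20),(-4,-30,20),(-9.24,0,60),(4,30,13.)]
    return proj(p,np.array([o+b[0]*ex+b[1]*yr+b[2]*ez for b in B]),True)
p=load("w7.npz"); obs=np.array([(75,348),(588,348),(330,650),(80,258)])/4+[240,230]-.375
for dx in(0,):
  r=least_squares(lambda q:(feat(p,[487.9,-77.9,124.6],14.6,q[0],q[1],19,dx)-obs).ravel(),[5,47]); print(dx,r.x.round(1),r.fun.reshape(-1,2).round(1))
r=least_squares(lambda q:(feat(p,[487.9,-77.9,124.6],14.6,q[0],q[1],19,q[2])-obs).ravel(),[5,47,0]); print(r.x.round(1),r.fun.reshape(-1,2).round(1))
p=load("w4.npz")
im=p["pixels"][225:385,250:400,::-1]; cv2.imwrite("pics/w4c.png",cv2.resize((255*(im/255.)**.5).astype(np.uint8),None,fx=4,fy=4,interpolation=cv2.INTER_CUBIC))
E
```

```text
0 [ 5.7 42.3] [[-2.7  0.2]
 [ 1.4  0.5]
 [-0.6 -1.5]
 [-3.1 -0.3]]
[11.1 48.3 -6.5] [[-0.1 -0.1]
 [-1.   0.2]
 [-0.5 -0.1]
 [-1.   0. ]]
```

View pics/w4c.png

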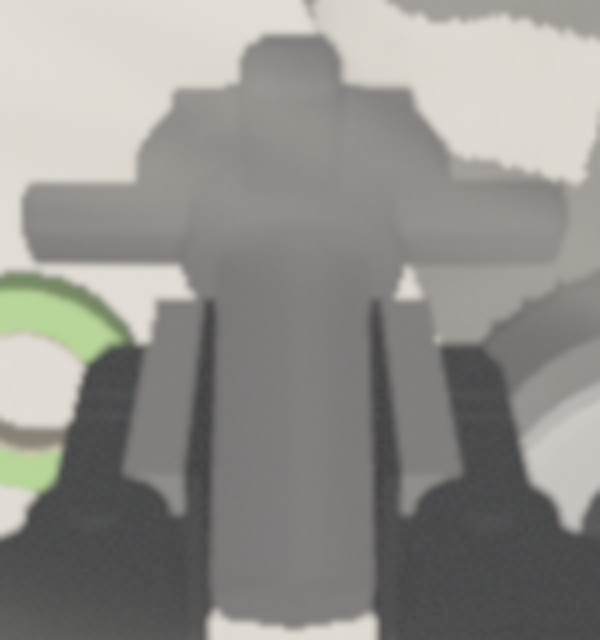

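```bash
python3 - <<'E'
from tl import *
from scipy.optimize import least_squares
B=[(-4,30,20),(-4,-30,20),(-9.24,0,60),(4,30,13.)]
def feat(p,tcp,yaw,th,h,g,dx):
    a=np.radians(yaw); xr=np.array([np.cos(a),np.sin(a),0]); yr=np.array([-np.sin(a),np.cos(a),0]); z=np.array([0,0,1.]); t=np.radians(th)
    ex=np.cos(t)*xr+np.sin(t)*z; ez=-np.sin(t)*xr+np.cos(t)*z; o=np.array(tcp)+[0,0,g]+dx*xr-h*ez
    return proj(p,np.array([o+b[0]*ex+b[1]*yr+b[2]*ez for b in B]),True)
p=load("w4.npz"); obs=np.array([(38,262),(560,262),(292,626),(28,183)])/4+[250,225]-.375
T=[502,308.8,201.5]
for z in (0,):
  r=least_squares(lambda q:(feat(p,T,34.65,35,q[0],19,q[1])-obs).ravel(),[47,0]); print(r.x.round(1),r.fun.reshape(-1,2).round(1))
  r=least_squares(lambda q:(feat(p,T,34.65,q[2],q[0],19,q[1])-obs).ravel(),[47,0,35]); print(r.x.round(1),r.fun.reshape(-1,2).round(1))
E
```

```text
[51.2 -6.2] [[-2.8  1.2]
 [-2.9  1.3]
 [-1.1 -1.2]
 [-1.3 -1.2]]
[ 55.4 -12.9  43.2] [[-2.5  0.7]
 [-3.1  0.8]
 [-1.1 -0.9]
 [-1.6 -0.6]]
```

>>> {"name": "carry_out", "arguments": {"moves": [[0.002,0,-0.001,0,1],[0.004,0,-0.002,0,1],[0.006,0,-0.003,0,1],[0.0075,0,-0.003,0,1],[0.0085,0,-0.003,0,1]]}}

```text
t: 9.45
tool_pos: [496.0, -75.8, 127.5]
eef_rot: [-0.0, 0.992, 0.127, -0.002]
contact_force: [-9.8, -1.2, 2.4]
grip_width: 15.3
```

```bash
cat > tf.py <<'E'
from tl import *
from scipy.optimize import least_squares
B=[(-4,30,20),(-4,-30,20),(-9.24,0,60),(4,30,13.)]
def feat(p,tcp,yaw,th,h,g,dx):
    a=np.radians(yaw); xr=np.array([np.cos(a),np.sin(a),0]); yr=np.array([-np.sin(a),np.cos(a),0]); z=np.array([0,0,1.]); t=np.radians(th)
    ex=np.cos(t)*xr+np.sin(t)*z; ez=-np.sin(t)*xr+np.cos(t)*z; o=np.array(tcp)+[0,0,g]+dx*xr-h*ez
    return proj(p,np.array([o+b[0]*ex+b[1]*yr+b[2]*ez for b in B]),True)
E
python3 - <<'E'
from h import *
p=snap("wrist","w8"); s=manip.get_state(); print(s["t"],s["tool_pos"].round(1),s["eef_rot"].round(3),s["contact_force"].round(1),s["grip_width"])
im=p["pixels"][225:405,240:400,::-1]; cv2.imwrite("pics/w8c.png",cv2.resize((255*(im/255.)**.5).astype(np.uint8),None,fx=4,fy=4,interpolation=cv2.INTER_CUBIC))
q=snap("scene","s8"); cv2.imwrite("pics/s8c.png",cv2.resize(q["pixels"][110:200,350:430,::-1],None,fx=6,fy=6,interpolation=cv2.INTER_CUBIC))
E
```

```text
9.5 [496.1 -75.8 127.6] [-0.     0.992  0.127 -0.002] [-7.6 -2.4  1. ] 14.986451739565359
```

View pics/w8c.png

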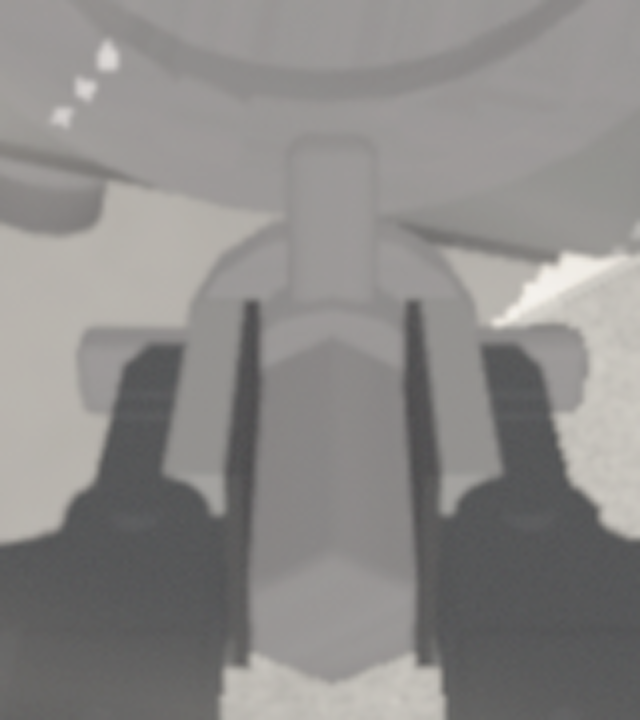

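View pics/s8c.png

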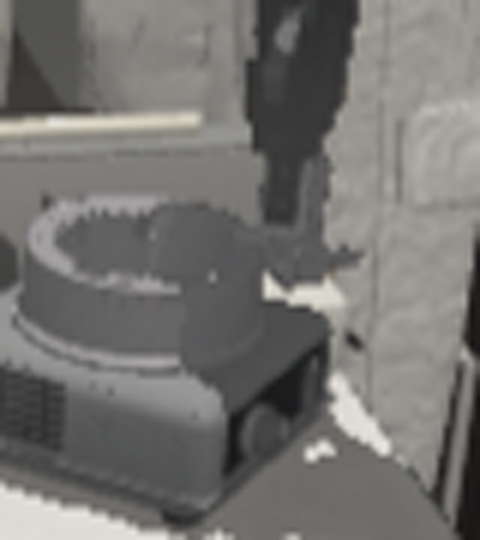

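```bash
python3 - <<'E'
import tf; from tf import *
p=load("w8.npz")
tf.B=[(-4,30,20),(-4,-30,20),(-9.24,0,60),(9.24,0,60),(4.62,8,60),(4.62,-8,60),(-4.62,8,60),(9.24,0,20),(30,0,17)]
obs=np.array([(85,412),(585,412),(332,683),(332,555),(250,590),(415,590),(250,655),(332,337),(332,137)])/4+[240,225]-.375
T=[496.1,-75.8,127.6]
r=least_squares(lambda q:(feat(p,T,14.6,q[0],q[1],19,q[2])-obs).ravel(),[5,47,0]); print(r.x.round(1),r.fun.reshape(-1,2).round(1))
r=least_squares(lambda q:(feat(p,T,14.6,q[0],q[1],19,0)-obs).ravel(),[5,47]); print(r.x.round(1),r.fun.reshape(-1,2).round(1))
E
```

```text
[  4.7  49.4 -10.1] [[-1.2 -0. ]
 [-1.6  0.2]
 [-1.   1.4]
 [-1.  -0.5]
 [-1.7 -0.4]
 [-0.4 -0.3]
 [-0.9  0.3]
 [-0.7 -3.6]
 [-0.6  2.9]]
[ 0.6 36. ] [[-7.2  0.6]
 [ 4.3  0.9]
 [-1.1  5.5]
 [-1.1 -3.5]
 [-4.7 -1.6]
 [ 2.3 -1.4]
 [-3.8  2.7]
 [-0.7 -6.2]
 [-0.7 -5.1]]
```

```bash
python3 - <<'E'
from tf import *
p=load("w8.npz"); T=np.array([496.1,-75.8,127.6]); a=np.radians(14.6); x=np.array([np.cos(a),np.sin(a),0]); y=np.array([-np.sin(a),np.cos(a),0])
for dx in (-11,0,11):
  for z in (0,19,38):
    print(dx,z,((proj(p,[T+dx*x+8*y+[0,0,z],T+dx*x-8*y+[0,0,z]],True)-[240,225]+.375)*4).round(0).tolist())
q,e,M=None,*cam(p)[1:]; print(((e-T)@np.c_[x,y,[0,0,1]]).round(1))
p=load("w1.npz");e=cam(p)[1];T=np.array([553.5,-51.8,230.8]);a=np.radians(24.9); x=np.array([np.cos(a),np.sin(a),0]); y=np.array([-np.sin(a),np.cos(a),0]);print(((e-T)@np.c_[x,y,[0,0,1]]).round(1))
E
```

```text
-11 0 [[258.0, 458.0], [400.0, 459.0]]
-11 19 [[250.0, 558.0], [407.0, 559.0]]
-11 38 [[240.0, 680.0], [416.0, 681.0]]
0 0 [[256.0, 375.0], [402.0, 375.0]]
0 19 [[247.0, 470.0], [410.0, 470.0]]
0 38 [[236.0, 588.0], [420.0, 588.0]]
11 0 [[254.0, 285.0], [404.0, 285.0]]
11 19 [[244.0, 373.0], [413.0, 374.0]]
11 38 [[232.0, 485.0], [424.0, 485.0]]
[ 81.3  -0.3 142. ]
[ 82.5   0.6 142.4]
```

>>> {"name": "carry_out", "arguments": {"moves": [[-0.004,0,-0.005,0,1],[-0.004,0,-0.023,0,1],[0.03,0,-0.025,0,1],[0.065,0,-0.025,0,1],[0.072,0,-0.025,0,1],[0.072,0,-0.025,0,1]]}}

```text
t: 10.15
tool_pos: [567.9, -57.3, 152.6]
eef_rot: [0.0, 0.992, 0.128, 0.001]
contact_force: [0.1, -0.5, -0.8]
grip_width: 15.4
```

```bash
python3 - <<'E'
from h import *
p=snap("wrist","w9"); s=manip.get_state(); print(s["t"],s["tool_pos"].round(1),s["eef_rot"].round(3),s["contact_force"].round(1),s["grip_width"])
im=p["pixels"][225:405,240:400,::-1]; cv2.imwrite("pics/w9c.png",cv2.resize((255*(im/255.)**.5).astype(np.uint8),None,fx=4,fy=4,interpolation=cv2.INTER_CUBIC))
q=snap("scene","s9"); cv2.imwrite("pics/s9c.png",cv2.resize(q["pixels"][110:200,340:420,::-1],None,fx=6,fy=6,interpolation=cv2.INTER_CUBIC))
E
```

```text
10.2 [567.  -57.5 152.5] [0.    0.992 0.127 0.   ] [-0.8 -0.9 -1.3] 15.127161395225894
```

View pics/w9c.png

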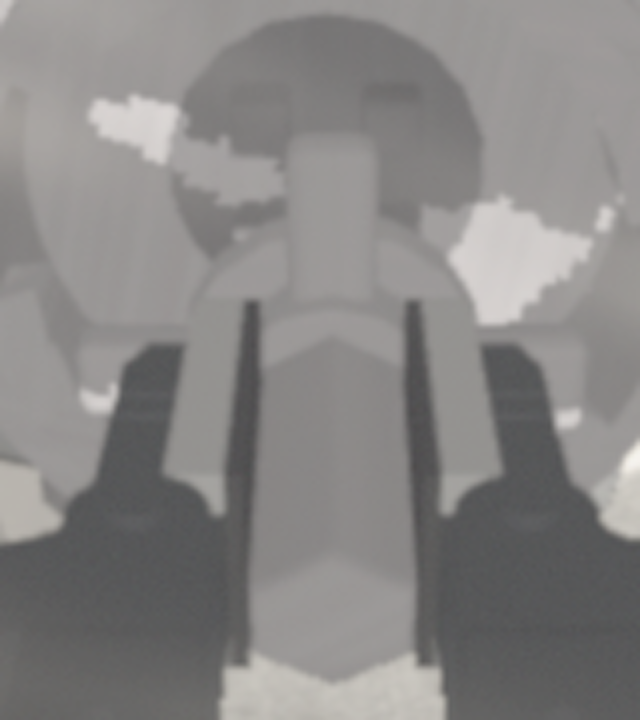

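View pics/s9c.png

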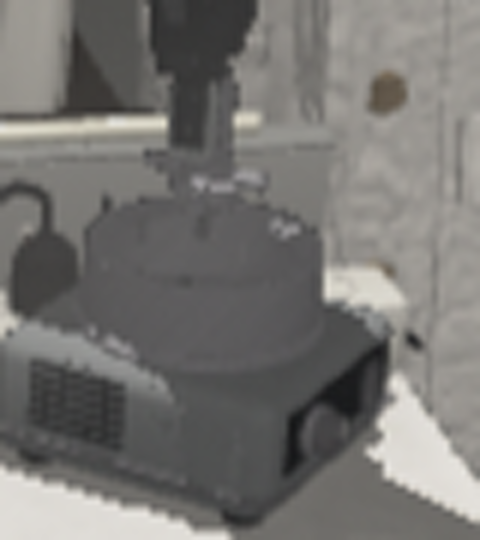

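>>> {"name": "carry_out", "arguments": {"moves": [[0,0,0.02,0,1],[0,0,0.034,0,1],[0,0,0.038,0,1],[0,0,0.041,0,1],[0,0,0.043,0,1]]}}

```text
t: 10.75
tool_pos: [567.1, -57.8, 109.9]
eef_rot: [0.0, 0.992, 0.127, 0.0]
contact_force: [-0.5, -0.7, -2.0]
grip_width: 15.4
```

>>> {"name": "carry_out", "arguments": {"moves": [[0,0,0.002,0,1],[0,0,0.004,0,1],[0,0,0.005,0,1]]}}

```text
t: 11.05
tool_pos: [567.6, -57.8, 107.0]
eef_rot: [0.001, 0.992, 0.127, 0.001]
contact_force: [-6.7, 0.8, 23.9]
grip_width: 15.4
```

```bash
python3 - <<'E'
from h import *
p=snap("wrist","w10"); s=manip.get_state(); print(s["t"],s["tool_pos"].round(1),s["eef_rot"].round(3),s["contact_force"].round(1),s["ft_torque"].round(2),s["grip_width"])
im=p["pixels"][175:405,220:420,::-1]; cv2.imwrite("pics/w10c.png",cv2.resize((255*(im/255.)**.5).astype(np.uint8),None,fx=3,fy=3,interpolation=cv2.INTER_CUBIC))
E
```

```text
11.1 [567.6 -57.8 107.1] [0.001 0.992 0.127 0.001] [-5.3  1.5 18.6] [ 0.1   1.23 -0.01] 15.39826223145844
```

View pics/w10c.png

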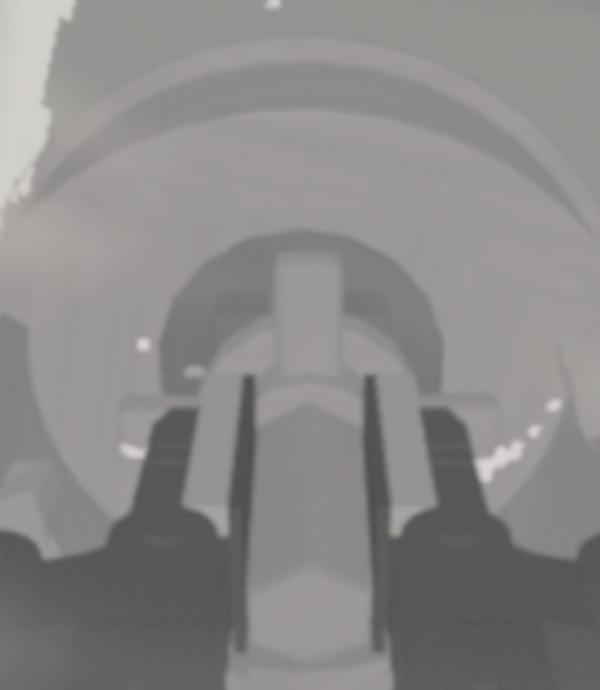

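```bash
python3 - <<'E'
import tf; from tf import *
p=load("w10.npz")
tf.B=[(-4,30,20),(-4,-30,20),(-9.24,0,60),(9.24,0,60),(4.62,8,60),(4.62,-8,60),(-4.62,8,60),(9.24,0,20),(30,0,20)]
obs=np.array([(123,447),(494,447),(308,668),(308,567),(247,597),(370,597),(247,645),(308,403),(308,258)])/3+[220,175]-.375
T=[567.6,-57.8,107.1]
for h in (None,40,44,48,52):
  if h is None: r=least_squares(lambda q:(feat(p,T,14.6,q[0],q[2],19,q[1])-obs).ravel(),[5,0,47])
  else: r=least_squares(lambda q:(feat(p,T,14.6,q[0],h,19,q[1])-obs).ravel(),[5,0])
  hh=h or r.x[2]
  print(h,r.x.round(1),r.cost.round(1),"bottom dx",(r.x[1]+hh*np.sin(np.radians(r.x[0]))).round(1),"z",T[2]+19-hh); print(r.fun.reshape(-1,2).round(1).tolist())
# scene residual: project disc circle r=22..26 at z 71
c=np.array([559.7,-59.2]); a=np.radians(15.3)
for r_ in (22,25):
  for z in (71,):
    P=[[*(c+r_*np.array([np.cos(a+k),np.sin(a+k)])),z] for k in (0,np.pi/2,-np.pi/2)]
    print(r_,z,((proj(p,P,True)-[220,175]+.375)*3).round(0).tolist())
E
```

```text
None [  7.8 -10.2  49.6] 26.1 bottom dx -3.5 z 76.534290306403
[[-1.3, 1.6], [0.0, 1.7], [-0.5, -0.4], [-0.5, 1.1], [-1.4, -0.4], [0.1, -0.4], [-0.6, -0.4], [-0.5, -5.6], [-0.4, 2.9]]
40 [ 4.2 -2.9] 72.4 bottom dx 0.0 z 86.1
[[-5.2, 3.2], [3.9, 3.3], [-0.5, 3.2], [-0.5, -0.3], [-3.3, -0.5], [2.0, -0.5], [-2.4, 2.0], [-0.5, -6.3], [-0.4, -1.9]]
44 [ 5.8 -5.9] 41.0 bottom dx -1.5 z 82.1
[[-3.5, 2.5], [2.2, 2.6], [-0.5, 1.6], [-0.5, 0.3], [-2.5, -0.5], [1.2, -0.4], [-1.6, 1.0], [-0.5, -6.0], [-0.4, 0.1]]
48 [ 7.2 -9. ] 27.2 bottom dx -2.9 z 78.1
[[-1.9, 1.8], [0.6, 1.9], [-0.5, 0.1], [-0.5, 0.9], [-1.7, -0.4], [0.4, -0.4], [-0.9, -0.0], [-0.5, -5.7], [-0.4, 2.2]]
52 [  8.7 -12.3] 28.7 bottom dx -4.4 z 74.1
[[-0.4, 1.2], [-0.9, 1.3], [-0.5, -1.3], [-0.5, 1.4], [-1.0, -0.5], [-0.4, -0.4], [-0.2, -1.0], [-0.5, -5.4], [-0.4, 4.1]]
22 71 [[301.0, 256.0], [180.0, 372.0], [426.0, 370.0]]
25 71 [[301.0, 239.0], [164.0, 372.0], [443.0, 369.0]]
```

>>> {"name": "carry_out", "arguments": {"moves": [[0,0,-0.006,0,1],[-0.005,0,-0.006,0,1],[-0.005,0,-0.001,0,1],[-0.005,0,0.001,0,1],[-0.005,0,0.003,0,1]]}}

```text
t: 11.6
tool_pos: [562.5, -58.9, 100.9]
eef_rot: [-0.0, 0.992, 0.127, 0.0]
contact_force: [1.9, 0.4, 0.1]
grip_width: 15.2
```

>>> {"name": "carry_out", "arguments": {"moves": [[0.002,0,0.001,0,1],[0.004,0,0.001,0,1],[0.006,0,0.001,0,1],[0.006,0,0.002,0,1]]}}

```text
t: 12.0
tool_pos: [567.2, -57.5, 99.4]
eef_rot: [-0.0, 0.992, 0.127, -0.002]
contact_force: [-5.8, 1.3, 9.7]
grip_width: 15.3
```

```bash
python3 - <<'E'
from h import *
p=snap("wrist","w11"); s=manip.get_state(); print(s["t"],s["tool_pos"].round(1),s["eef_rot"].round(3),s["contact_force"].round(1),s["ft_torque"].round(2),s["grip_width"])
im=p["pixels"][175:405,220:420,::-1]; cv2.imwrite("pics/w11c.png",cv2.resize((255*(im/255.)**.5).astype(np.uint8),None,fx=3,fy=3,interpolation=cv2.INTER_CUBIC))
E
```

```text
12.05 [567.3 -57.4  99.4] [ 0.     0.992  0.127 -0.001] [-6.5 -1.3  5.3] [-0.3   1.27 -0.07] 15.33406176553693
```

View pics/w11c.png

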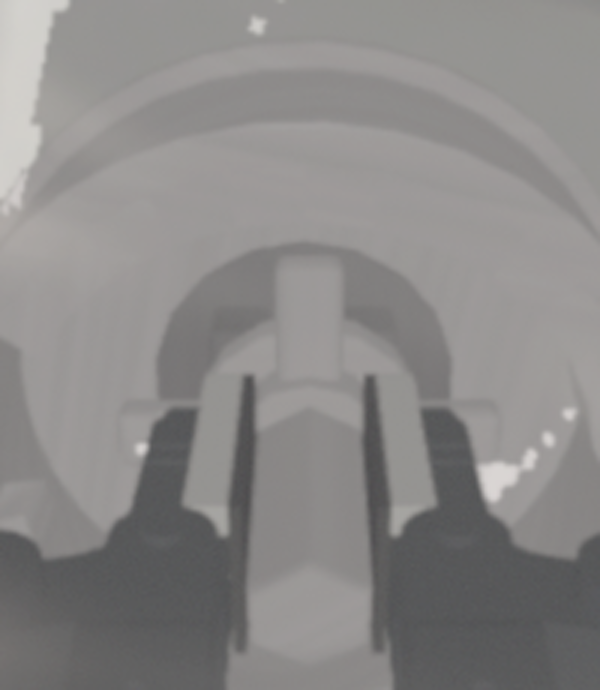

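>>> {"name": "carry_out", "arguments": {"moves": [[0.006,0,0.001,0,0.7],[0.006,0,0.001,0,0.7],[0.006,0,0.001,0,0.7]]}}

```text
t: 12.35
tool_pos: [574.2, -55.7, 98.2]
eef_rot: [-0.0, 0.992, 0.127, 0.0]
contact_force: [0.4, -0.0, 0.4]
grip_width: 25.5
```

```bash
python3 - <<'E'
from h import *
p=snap("wrist","w12"); s=manip.get_state(); print(s["t"],s["tool_pos"].round(1),s["eef_rot"].round(3),s["contact_force"].round(1),s["ft_torque"].round(2),s["grip_width"])
im=p["pixels"][175:405,220:420,::-1]; cv2.imwrite("pics/w12c.png",cv2.resize((255*(im/255.)**.5).astype(np.uint8),None,fx=3,fy=3,interpolation=cv2.INTER_CUBIC))
E
```

```text
12.4 [574.  -55.7  98.2] [-0.     0.992  0.127  0.   ] [ 0.3 -0.1 -0.4] [-0.01  0.01  0.04] 25.805487480686022
```

View pics/w12c.png

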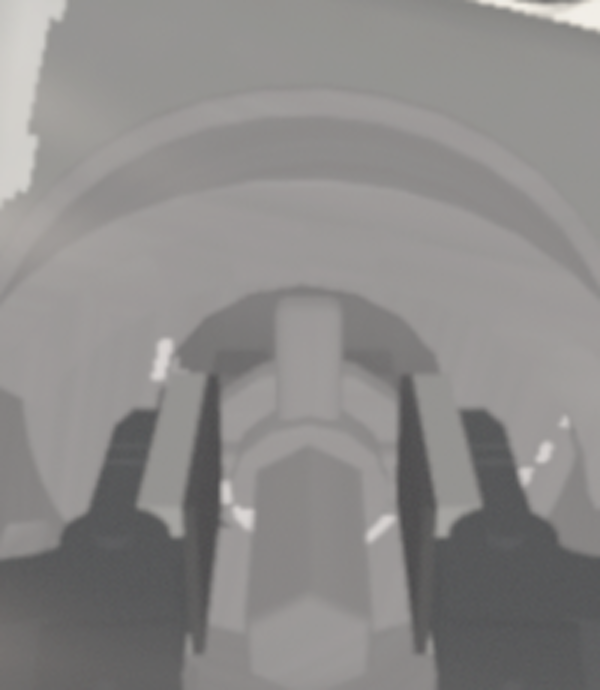

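```bash
cat > hv.py <<'E'
import sys
from tl import *
def home(p,out,crop,sc,yaw=15,c=(559.7,-59.2)):
    L=[]
    for z0,col in ((72,(0,0,255)),(81,(0,255,0))):
        a=np.radians(yaw); xr=np.array([np.cos(a),np.sin(a),0]); yr=np.array([-np.sin(a),np.cos(a),0])
        L+=beater_lines(np.array([*c,z0]),xr,yr,np.array([0,0,1.]),col)
    draw(p,True,L,crop,sc,out,.45)
E
python3 -c "
from hv import *
home(load('w12.npz'),'pics/v12.png',(220,175,420,405),3)"
```

```text
(no output)
```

View pics/v12.png

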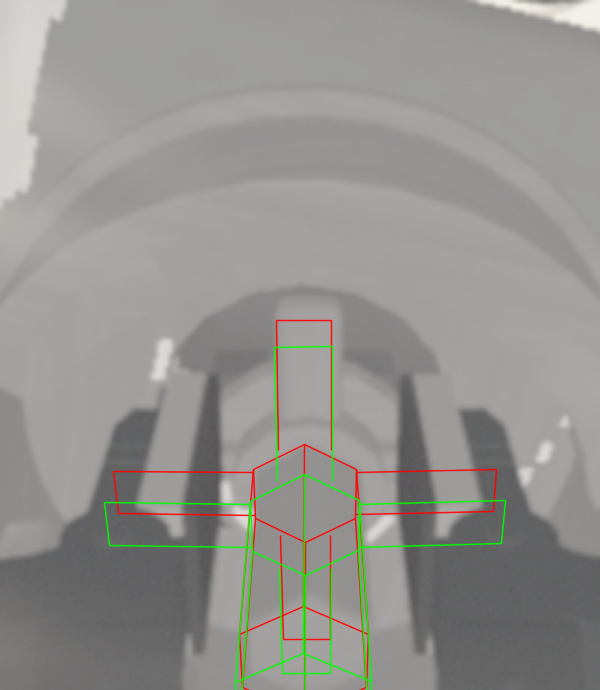

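>>> {"name": "carry_out", "arguments": {"moves": [[0,0,-0.03,0,0.7],[-0.02,0,-0.08,0,0],[-0.05,0,-0.11,0,0],[-0.05,0,-0.11,0,0],[-0.05,0,-0.11,0,0]]}}

```text
t: 12.9
tool_pos: [525.4, -68.6, 208.8]
eef_rot: [0.0, 0.992, 0.127, 0.001]
contact_force: [0.2, -0.2, 0.2]
grip_width: 82.0
```

```bash
python3 - <<'E'
from h import *
p=snap("wrist","w13"); s=manip.get_state(); print(s["t"],s["tool_pos"].round(1),s["eef_rot"].round(3),s["contact_force"].round(1),s["ft_torque"].round(2),s["grip_width"])
from hv import *
home(p,"pics/v13.png",(230,130,410,300),4)
im=p["pixels"][130:300,230:410,::-1]; cv2.imwrite("pics/w13c.png",cv2.resize((255*(im/255.)**.5).astype(np.uint8),None,fx=4,fy=4,interpolation=cv2.INTER_CUBIC))
E
```

```text
12.95 [525.5 -68.4 207.7] [-0.     0.992  0.127 -0.   ] [ 0.5 -0.2 -0.3] [ 0.02  0.01 -0.03] 85.19607245060605
```

View pics/v13.png

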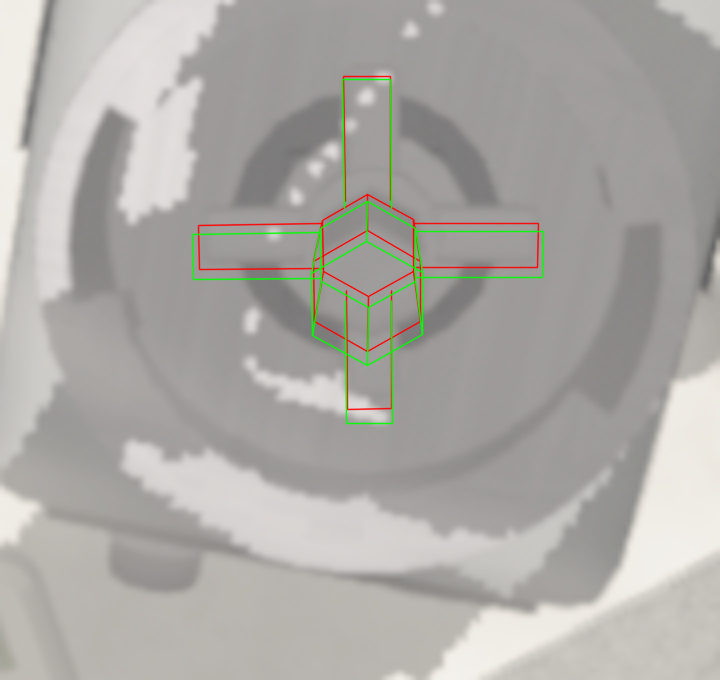

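View pics/w13c.png

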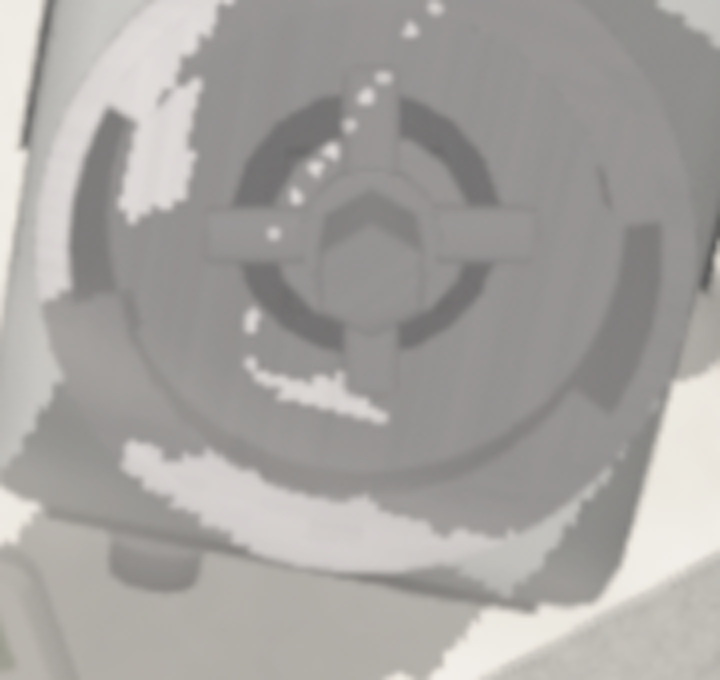

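View pics/w13.png

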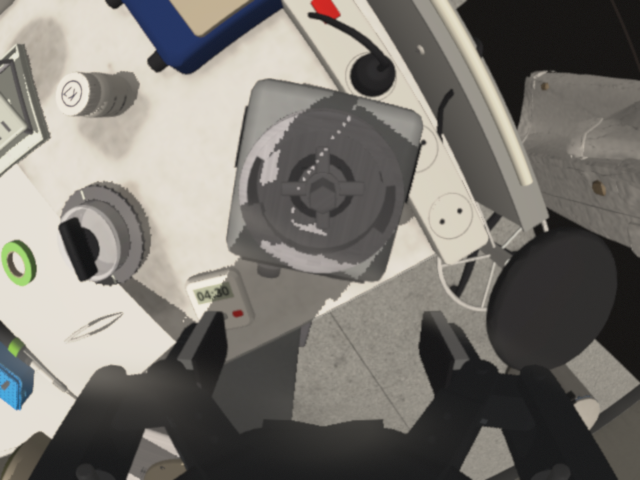

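>>> {"name": "carry_out", "arguments": {"moves": [[-0.022,-0.241,0,0,0],[-0.022,-0.241,0,0,0],[-0.022,-0.241,0,0,0],[-0.022,-0.241,0,0,0],[-0.022,-0.241,0,0,0],[-0.022,-0.241,0,0,0]]}}

```text
t: 13.55
tool_pos: [441.4, 163.1, 207.0]
eef_rot: [-0.001, 0.991, 0.13, -0.002]
contact_force: [-0.7, 0.5, 0.4]
grip_width: 85.5
```

```bash
python3 - <<'E'
from h import *
p=snap("wrist","w14"); s=manip.get_state(); print(s["t"],s["tool_pos"].round(1),s["eef_rot"].round(3),s["grip_width"])
t=load("top0.npz"); a=at_z(t,380.4,230.8,19);b=at_z(t,401,267.3,19); print(a,b,np.degrees(np.arctan2(*(a-b)[[1,0]])),(a+b)/2)
im=p["pixels"][170:330,230:410,::-1]; cv2.imwrite("pics/w14c.png",cv2.resize((255*(im/255.)**.7).astype(np.uint8),None,fx=4,fy=4,interpolation=cv2.INTER_CUBIC))
E
```

```text
13.6 [442.5 161.2 207. ] [-0.     0.992  0.129 -0.001] 85.50979947027204
[490.95992202 180.9828469   19.        ] [400.57677665 134.07156526  19.        ] 27.430525715572276 [445.76834934 157.52720608  19.        ]
```

View pics/w14.png

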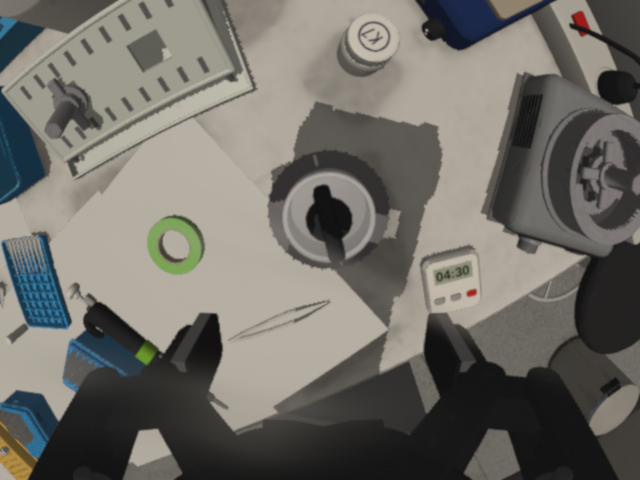

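View pics/w14c.png

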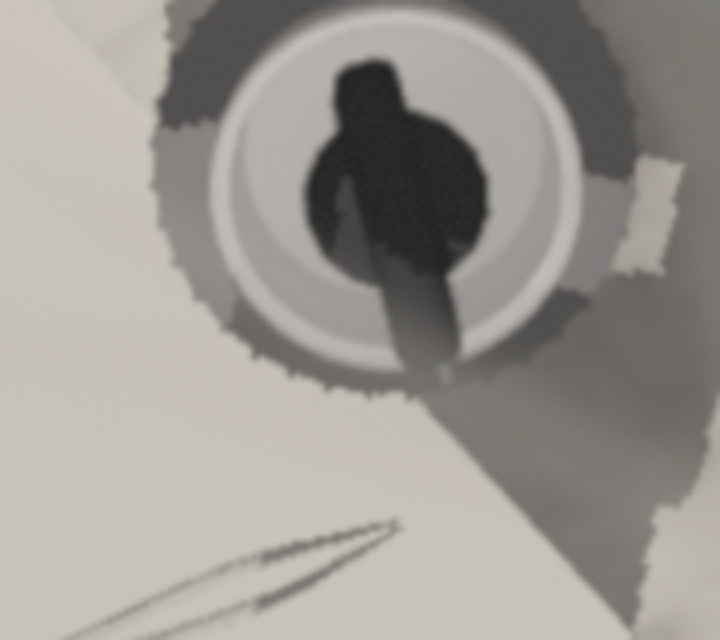

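```bash
python3 - <<'E'
from ov import *
p=load("w14.npz")
f=lambda u,v,z:at_z(p,230+(u+.5)/4-.5,170+(v+.5)/4-.5,z,True)[:2]
O=np.array([f(*q,19) for q in [(152,170),(638,165),(232,325),(395,392),(180,260),(560,330)]])
A=np.c_[2*O,np.ones(len(O))]; s=np.linalg.lstsq(A,(O**2).sum(1),rcond=None)[0]; c=s[:2]; print("flange",c.round(1),np.sqrt(s[2]+c@c).round(1))
a=f(368,64,70);b=f(432,368,70);d=a-b;print(a,b,(a+b)/2,np.linalg.norm(d),np.degrees(np.arctan2(d[1],d[0])))
m=f(345,-25,19); print(m,np.degrees(np.arctan2(*(m-c)[::-1])))
G=(0,255,0)
for yaw,cc,col in ((27,(445.5,158),G),):
  L=[(circ(cc,56,19),col),(circ(cc,56,12),(0,120,0)),(rect(cc,yaw,31,7,70),col),(rect(cc,yaw,31,7,45),(255,0,0)),(rect(cc,yaw,56,2,19),(0,0,255)),(circ(cc,41,0),(255,0,0))]
draw(p,True,L,(230,130,410,290),4,"pics/v14.png",.6)
E
```

```text
flange [447.1 158.8] 55.7
[475.56291173 173.0105485 ] [419.46974172 144.69022143] [447.51632672 158.85038496] 62.83696879414208 26.788303014301178
[485.54578153 181.19556439] 30.24718417549884
```

View pics/v14.png

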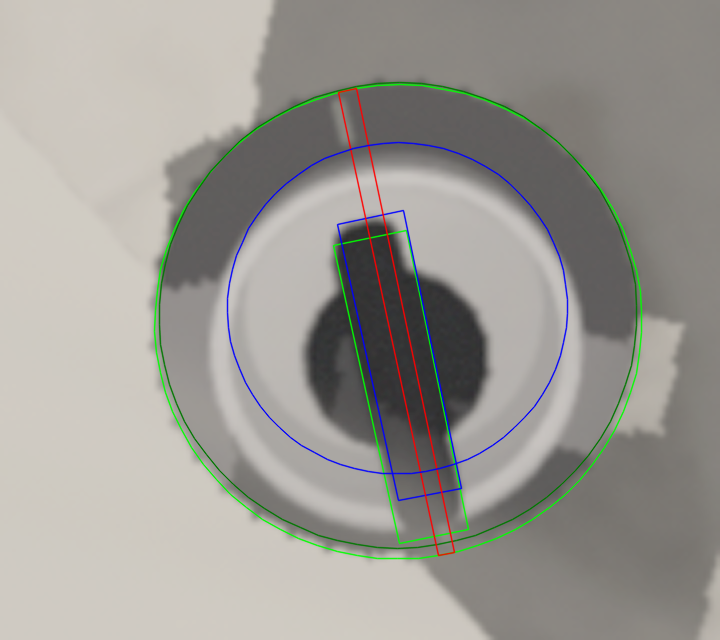

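>>> {"name": "carry_out", "arguments": {"moves": [[0.004,0.0035,0.05,-8,0],[0.004,0.0035,0.1,-12.7,0],[0.004,0.0035,0.135,-12.7,0],[0.004,0.0035,0.152,-12.7,0],[0.004,0.0035,0.159,-12.7,0],[0.004,0.0035,0.159,-12.7,0]], "force": 60}}

```text
t: 14.2
tool_pos: [448.3, 156.1, 48.3]
eef_rot: [-0.0, 0.972, 0.236, -0.001]
contact_force: [0.3, -0.1, 0.4]
grip_width: 85.4
```

```bash
python3 - <<'E'
from h import *
p=snap("wrist","w15"); s=manip.get_state(); print(s["t"],s["tool_pos"].round(1),s["eef_rot"].round(3),s["contact_force"].round(1),s["joint_positions"].round(2))
E
```

```text
14.25 [448.7 156.3  49.3] [ 0.     0.972  0.236 -0.   ] [-0.6  1.1  0.2] [ 0.09  0.48  1.76 -0.    0.9   1.18]
```

View pics/w15.png

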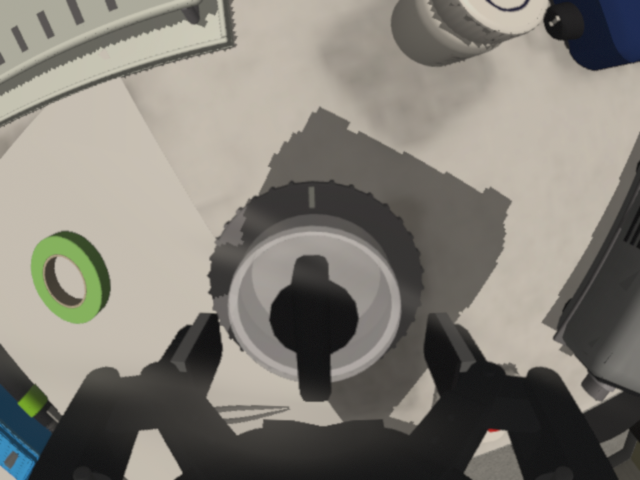

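>>> {"name": "carry_out", "arguments": {"moves": [[0,-0.003,0,0,0],[0,-0.003,0,0,1],[0,-0.003,0,0,1],[0,-0.003,0,0,1],[0,-0.003,0,0,1],[0,-0.003,0,0,1],[0,-0.003,0,0,1],[0,-0.003,0,0,1]], "force": 60}}

```text
t: 15.05
tool_pos: [446.8, 159.5, 49.5]
eef_rot: [0.0, 0.972, 0.236, 0.0]
contact_force: [-1.7, 0.1, 4.4]
grip_width: 12.6
```

>>> {"name": "carry_out", "arguments": {"moves": [[0,0,-0.03,0,1],[0,0,-0.08,0,1],[-0.001,0.04,-0.13,-8,1],[-0.001,0.09,-0.15,-16,1],[-0.001,0.14,-0.15,-24,1],[-0.001,0.19,-0.15,-32,1],[-0.001,0.235,-0.15,-40,1],[-0.001,0.246,-0.15,-48,1],[-0.001,0.246,-0.15,-56,1],[-0.001,0.246,-0.15,-64,1]]}}

```text
t: 16.05
tool_pos: [558.6, -60.4, 198.1]
eef_rot: [-0.001, 0.697, 0.717, -0.0]
contact_force: [0.4, 0.3, -2.5]
grip_width: 13.1
```

```bash
python3 - <<'E'
from h import *
p=snap("wrist","w16"); s=manip.get_state(); print(s["t"],s["tool_pos"].round(1),s["eef_rot"].round(3),s["contact_force"].round(1),s["joint_positions"].round(2))
q=s["eef_rot"]; print(2*np.degrees(np.arctan2(q[2],q[1])))
E
```

```text
16.1 [558.5 -60.  198.2] [-0.001  0.695  0.719 -0.   ] [ 0.  -0.5 -3.1] [-0.32  0.43  1.32  0.    1.4  -0.35]
91.99583801608533
```

View pics/w16.png

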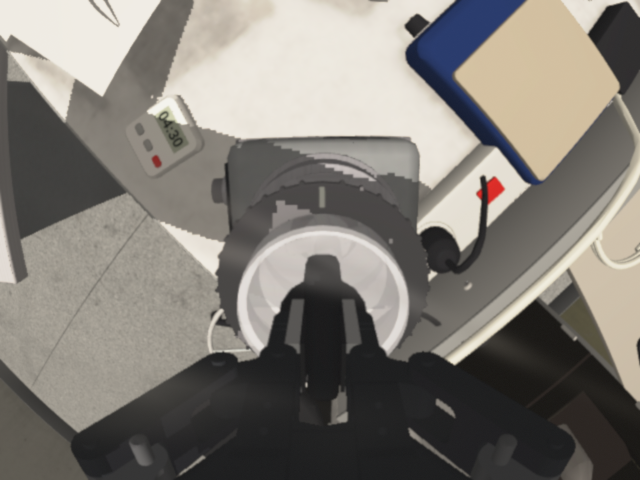

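>>> {"name": "carry_out", "arguments": {"moves": [[0.001,0.001,0.02,0,1],[0.001,0.001,0.035,0,1],[0.001,0.001,0.039,0,1],[0.001,0.001,0.042,0,1],[0.001,0.001,0.044,0,1],[0.001,0.001,0.046,0,1]]}}

```text
t: 16.7
tool_pos: [560.0, -58.5, 153.8]
eef_rot: [0.0, 0.699, 0.715, 0.0]
contact_force: [-0.8, 0.2, -3.2]
grip_width: 12.8
```

>>> {"name": "carry_out", "arguments": {"moves": [[0,0,0.002,0,1],[0,0,0.004,0,1],[0,0,0.006,0,1],[0,0,0.007,0,1],[0,0,0.008,0,1],[0,0,0.008,0,1]]}}

```text
t: 17.3
tool_pos: [559.8, -58.5, 145.6]
eef_rot: [0.0, 0.699, 0.715, 0.0]
contact_force: [-0.8, 1.4, -0.7]
grip_width: 12.6
```

```bash
python3 - <<'E'
from h import *
p=snap("wrist","w17"); s=manip.get_state(); print(s["t"],s["tool_pos"].round(1),s["eef_rot"].round(3),s["contact_force"].round(1),s["ft_torque"].round(2))
q=s["eef_rot"]; print(2*np.degrees(np.arctan2(q[2],q[1])))
E
```

```text
17.35 [559.7 -58.5 145.6] [0.    0.699 0.715 0.   ] [-1.7  0.4 -0. ] [ 0.08  0.18 -0.02]
91.32814356992974
```

View pics/w17.png

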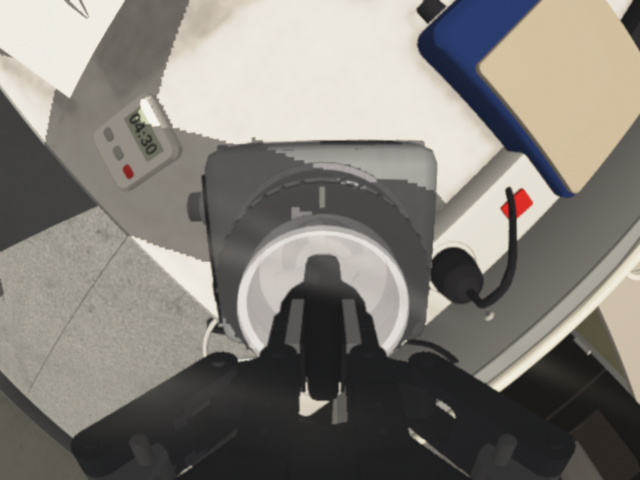

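>>> {"name": "carry_out", "arguments": {"moves": [[0,0,0.001,0,1],[0,0,0.002,0,1],[0,0,0.002,0,1]]}}

```text
t: 17.65
tool_pos: [559.8, -58.5, 145.5]
eef_rot: [0.001, 0.699, 0.715, 0.0]
contact_force: [-6.7, 2.5, 15.5]
grip_width: 12.8
```

>>> {"name": "carry_out", "arguments": {"moves": [[0,0,-0.001,8,1],[0,0,-0.001,16,1],[0,0,-0.001,24,1],[0,0,-0.001,32,1],[0,0,-0.001,40,1],[0,0,-0.001,48,1],[0,0,-0.001,56,1],[0,0,-0.001,64,1],[0,0,-0.001,72,1],[0,0,-0.001,80,1]]}}

```text
t: 18.65
tool_pos: [560.6, -58.9, 145.5]
eef_rot: [0.001, 0.995, 0.096, 0.001]
contact_force: [0.6, -0.5, 5.0]
grip_width: 13.1
```

```bash
python3 - <<'E'
from h import *
s=manip.get_state(); print(s["t"],s["tool_pos"].round(1),s["eef_rot"].round(3),s["contact_force"].round(1),s["ft_torque"].round(2),s["joint_positions"].round(2))
q=s["eef_rot"]; print(2*np.degrees(np.arctan2(q[2],q[1])))
E
```

```text
18.65 [560.6 -58.9 145.5] [0.001 0.995 0.096 0.001] [ 0.6 -0.5  5. ] [-0.06  0.11  0.14] [-0.31  0.48  1.4  -0.    1.26  1.06]
11.024091471737732
```

>>> {"name": "carry_out", "arguments": {"moves": [[0,0,0,4,1],[0,0,0,7,1],[0,0,0,9,1],[0,0,0,11,1],[0,0,0,12,1]]}}

```text
t: 19.15
tool_pos: [560.7, -58.7, 145.6]
eef_rot: [0.0, 1.0, -0.006, 0.002]
contact_force: [0.4, 0.8, 5.0]
grip_width: 12.7
```

```bash
python3 - <<'E'
from h import *
s=manip.get_state(); print(s["t"],s["tool_pos"].round(1),s["eef_rot"].round(3),s["contact_force"].round(1),s["ft_torque"].round(2),s["joint_positions"].round(2))
q=s["eef_rot"]; print(2*np.degrees(np.arctan2(q[2],q[1])))
p=snap("wrist","w18")
E
```

```text
19.15 [560.7 -58.7 145.6] [ 0.     1.    -0.006  0.002] [0.4 0.8 5. ] [0.12 0.03 0.62] [-0.31  0.48  1.4   0.    1.26  1.27]
-0.688188088298302
```

View pics/w18.png

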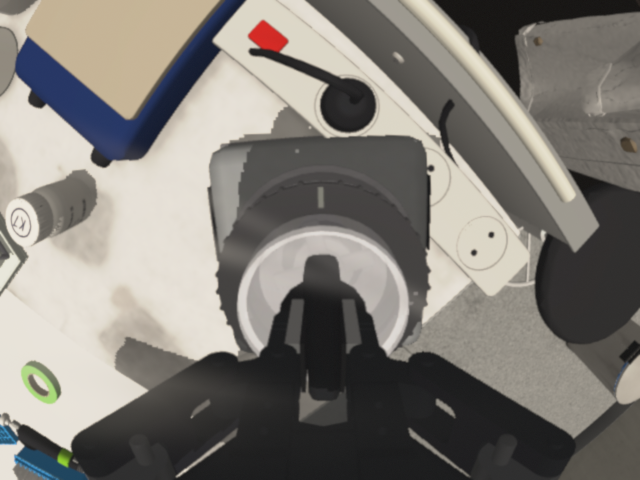

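>>> {"name": "carry_out", "arguments": {"moves": [[0,0,0,1.5,1],[0,0,0,2.5,1]]}}

```text
t: 19.4
tool_pos: [560.7, -58.6, 145.6]
eef_rot: [0.001, 1.0, -0.027, 0.002]
contact_force: [0.9, 1.0, 5.8]
grip_width: 12.7
```

```bash
python3 - <<'E'
from h import *
s=manip.get_state(); print(s["t"],s["eef_rot"].round(3),s["contact_force"].round(1),s["ft_torque"].round(2))
q=s["eef_rot"]; print(2*np.degrees(np.arctan2(q[2],q[1])))
E
```

```text
19.4 [ 0.001  1.    -0.027  0.002] [0.9 1.  5.8] [0.12 0.07 1.44]
-3.0718089920645824
```

The torque rose from 0.14 to 0.62 to 1.44 N m over the last few degrees, so the lid is at the stop. I'll relax the turn and let go.

>>> {"name": "carry_out", "arguments": {"moves": [[0,0,-0.001,-3,1],[0,0,-0.001,-3,0.5],[0,0,-0.001,-3,0],[0,0,-0.001,-3,0],[0,0,-0.03,-3,0],[0,0,-0.08,-3,0],[-0.04,0,-0.12,-3,0],[-0.06,0,-0.12,-3,0],[-0.06,0,-0.12,-3,0]]}}

```text
t: 20.3
tool_pos: [498.3, -55.0, 266.2]
eef_rot: [0.001, 1.0, -0.002, 0.001]
contact_force: [-0.2, 0.4, -0.2]
grip_width: 85.3
```

```bash
python3 - <<'E'
from ov import *
p=snap("wrist","w19"); s=manip.get_state(); print(s["t"],s["tool_pos"].round(1),s["contact_force"].round(1),s["grip_width"])
c=(559.7,-59.2); z=96; L=[]
for yaw,col in ((2.5,(0,0,255)),):
  L+=[(circ(c,56,z+19),(0,255,0)),(rect(c,yaw,31,7,z+70),(0,255,0)),(rect(c,yaw,56,2,z+19),(0,0,255)),(rect(c,2.5,75,70,68),(255,255,0))]
draw(p,True,L,(200,80,440,310),3,"pics/v19.png",.6)
im=p["pixels"][80:310,200:440,::-1]; cv2.imwrite("pics/w19c.png",cv2.resize((255*(im/255.)**.6).astype(np.uint8),None,fx=3,fy=3,interpolation=cv2.INTER_CUBIC))
q=snap("scene","s19"); cv2.imwrite("pics/s19c.png",cv2.resize(q["pixels"][130:300,240:440,::-1],None,fx=3.5,fy=3.5,interpolation=cv2.INTER_CUBIC))
E
```

```text
20.35 [499.3 -55.2 265.2] [0.9 0.6 0.5] 85.54599912899468
```

View pics/v19.png

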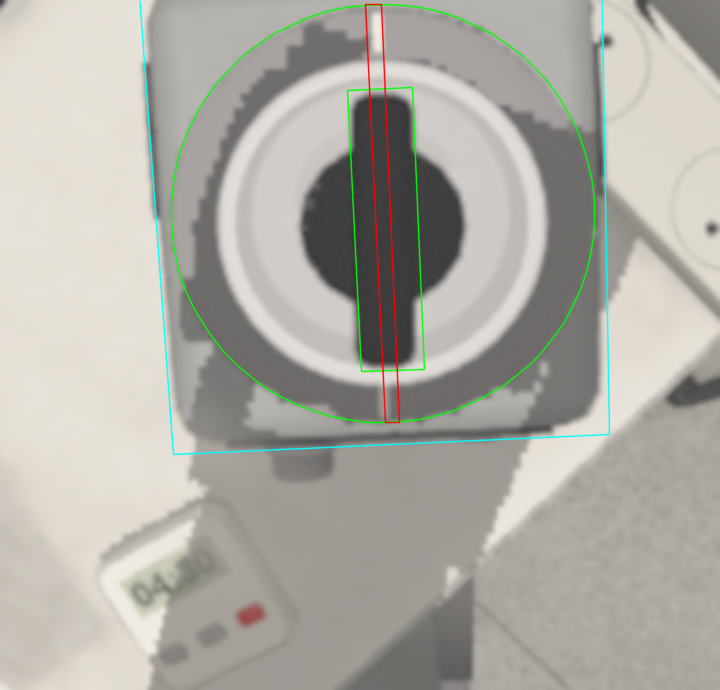

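View pics/w19c.png

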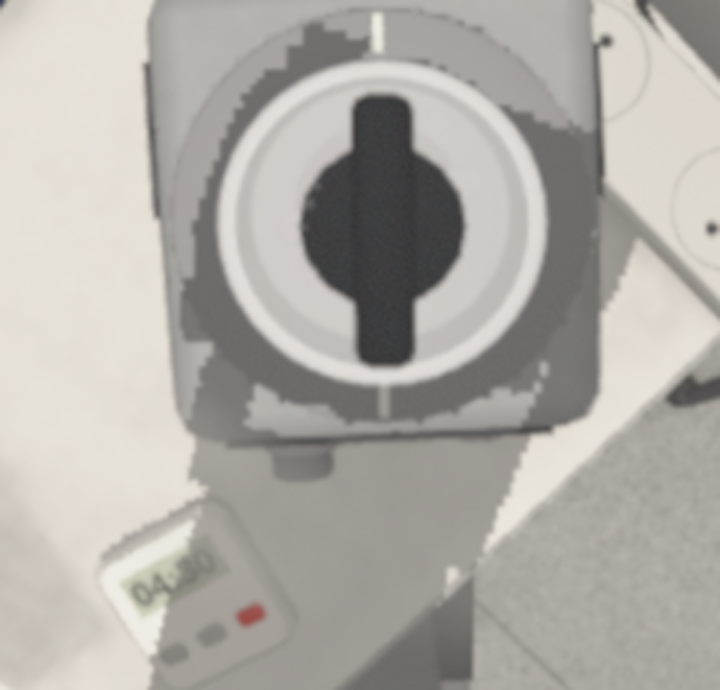

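View pics/s19c.png

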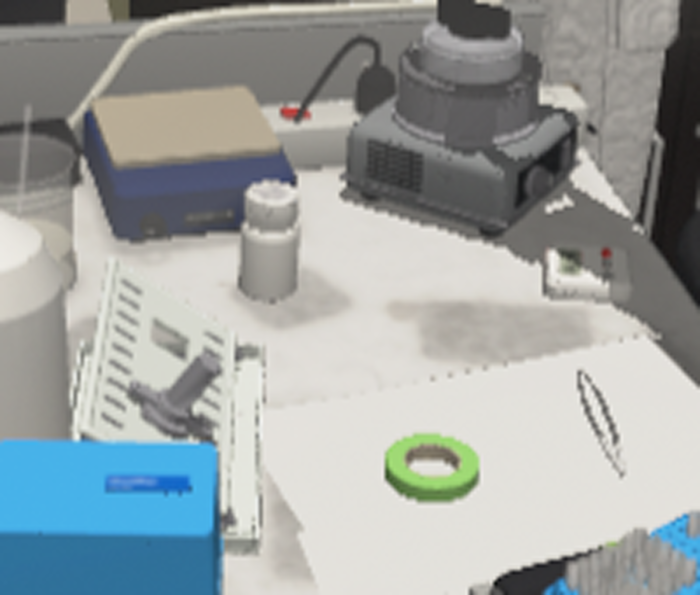

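The lid is level and centred on the rim. Its marks at crop px (377,32) and (384,402) lie along the mill's x, the two-armed beater is still on the rack, and the bystanders haven't moved. I'm handing the job in.

```bash
python3 -c "
from h import *
print(manip.close_job(), manip.get_state()['t'])"
```

```text
the job is handed in; nothing more can be done
the job is handed in; nothing more can be done
```

The job is handed in, at about 20 s of the 61 s allowed; no verdict was reported.

**Beater:** I took the four-armed beater from the rack and turned it upright in the grip by pressing its foot against the outside of the chamber wall. The first try landed on the dogs, about 5 mm off the axis by my estimate. I lifted it, shifted it 5 mm and it dropped in without resistance. I had measured the coupling's angle from the wrist picture at about 15°, so no turning search was needed. After release, the overlay matched the fully home position, upright and centred.

**Lid:** The lid went down through the gaps to its full depth. I turned it clockwise until the torque rose from 0.14 to 1.44 N m at the stop, then let go.

**Last checks:**
- **Lid:** The pictures show it level and centred, with its marks along the mill's x to within about 2°.
- **Two-armed beater and bystanders:** Everything else looks in place.
- **Robot:** The gripper is open and clear, touching nothing.

**Disagreement:** During the carry, the wrist pictures showed the beater about 6 to 10 mm off the middle of the pads and still tilted about 5 to 8°. It straightened once the foot was in the slots.

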